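# Pack the home-visit tote: cartons, bail arms, tray, tube

## Task

Pack the grey bail-arm tote for the home visit. Put the larger carton (blue band) flat in its longer compartment and the smaller carton (red band) flat in its shorter one, then swing both bail arms right in over the opening, then stack the white tray on them so that the grooves under it drop home over both bars. Last of all, once the tray is seated, lay (do not drop) the sample tube in the tray's ribbed compartment, along the ribs.

Things in the scene. Friction and masses are not known exactly. Their poses are not given: they have to be found in the camera images.
- tote: grey tote, loose, 0.95 kg, 144 (x) by 239 mm (y); long walls 92 mm high, ends 63. Origin: centre of underside; z up, +y end to the robot's left (within 0.15 rad). Inside 136 mm wide, floor at z = 4; a 45 mm high divider at y = -7.5 makes a longer compartment (y -5.5 to 115.5, centre 55) and a shorter one (y -115.5 to -9.5, centre -62.5)
- bail_left (a joint): bail arm at the tote's +y end, rad: 0 = swung out, level, beyond the end wall; grows as its bar goes up and over; 3.14 = fully in, level across the opening (stop). Pivot line along the tote's x at y = 95, z = 78 mm; bar 30 mm from it. Swings freely: past upright it drops to its stop
- bail_right (a joint): the same for the bail arm at the tote's -y end: pivot at y = -95, z = 78 mm; 0 = out, 3.14 = fully in. Fully in, the two bars lie at y = 65 and -65 mm, z = 78 mm
- bail_left_bar (a point): middle of the black sleeve (9 mm thick, 112 mm long, along the tote's x) on the bar of the +y bail arm; can be pinched from above across the tote's y and carried round its arc
- bail_right_bar (a point): the same on the bar of the -y bail arm
- tray: white tray 126 (x) by 218 (y) by 40 mm, 0.22 kg; origin: centre of underside; +y to the robot's left. A grip 12 mm thick (y), 72 long (x), top at z = 66, parts it at y = 0; floor z = 8; inside 116 wide (x). The +y half (centre y = 55) has ribs along x at y = 39 and 71, 3 high. Grooves below at y = 65 and -65, 24 wide, 5 deep. Seated, it is centred in the tote, underside 77.5 above the tote's
- swab_box: the larger carton, white with a blue band, 68 mm (x) by 105 mm (y) by 60 mm high, 0.1 kg; origin: centre of its underside, z up. For the longer compartment, its long side along the tote
- lancet_box: the smaller carton, white with a red band, 60 mm (x) by 90 mm (y) by 45 mm high, 0.09 kg; origin: centre of its underside, z up. For the shorter compartment, its long side along the tote
- tube: capped sample tube lying on the desk, 100 mm long (its y), barrel 13 mm, lilac cap 17 mm thick; origin: 8.5 mm from its axis at mid-length, on the desk under it as it lies at the start

How it is judged:
By the outcome, as a careful person would: the job done as asked, in the order asked, and still so for the second after the job is handed in, with the robot touching nothing.
It also fails if it takes over 144 s, if anything falls off the work surface, if the arm or the gripper's body presses on something with over 40 N, if the wrist force passes 120 N, or if a joint passes its speed limit or range.

## Robot

A 7-joint arm with a two-finger parallel gripper is mounted at the origin on the work surface; the furniture and walls round the work are solid. World frame = base frame: x ahead of the robot, y to its left, z up, the work surface at z = 0. Lengths are in m, angles in rad, forces in N, time in s.
With the tool pointing down it reaches from about 0.35 to 0.9 m from the base axis. Payload 7.2 kg.
Tool frame: the origin (TCP) lies on the centre line of the jaws, within the pads' length; the fingertips stand 25 mm ahead of it and the grasp point (between the pads) lies 6 mm ahead of it (robot.tcp_to_tips is the distance from the TCP to the fingertips, in m); z points along the fingers, y is the direction in which the jaws open and shut (so a half turn about z gives the same grasp; the last joint's range is limited). The gripper opens to 88 mm and grips with 3 to 60 N. Pads are 20 mm wide; open, the fingers measure 115 mm over their backs; the gripper's body (75 mm by 178 mm) begins 61 mm behind the grasp point.
Start: joints at [1.159, 0.411, -0.013, 1.596, 0.006, 1.134, -0.082], TCP at [0.211, -0.588, 0.224] pointing down, gripper open.
Joint ranges: [-2.95, 2.95], [-0.29, 1.99], [-1.47, 1.44], [0.14, 2.54], [-1.03, 4.17], [0.13, 1.85], [-2.86, 2.86]. Speed limits (rad/s): [2.39, 2.39, 3.01, 3.01, 3.14, 3.14, 3.14].

## Interface

Orientations are given as a unit quaternion [x, y, z, w].
In Python, from workcell import robot gives the robot as it stands.
- The arm moves only by the tool jog_arm, never from a script. Its argument "commands" is a list of rows, each a list of 4 numbers: the shift along the tool's x, y, z in mm, then the turn about the tool's z in degrees. A call has 1 to 20 rows; each row shifts and turns the commanded pose from where the row before left it, along the tool's axes as they then stand; what a row does not reach is not made up. A row lasts 1/8 s, in which the tool goes at most 62.5 mm and 10.7 degrees, less where a joint would pass 70% of its speed; a pose out of reach is approached as far as the arm can. A call with a gripper value outside its range is refused whole. "gripper" is the gripper's target within -1 to 1 (shut at 1, half-way at 0, fully open at -1), set as the call begins (left out, the last holds). The fingers move at their own pace and stop on an object; the grip force is fixed at half the most. Time passes only in rows, so rows that do not move let the fingers close. It gives the time, the measured TCP pose, the force and the opening at its end, in the units of the state.
- robot.sense(): the state, without advancing time (a new reading comes with each control period).
- robot.capture(name): name is "scene" or "top" or "wrist"; returns (picture, depth): 400x640x3 uint8, blue, green, red; 400x640 float32, m along the optical axis (not along the pixel's ray), 0 where there is no reading.
- robot.calibration(name): a dict with "camera_matrix" (3x3 intrinsics, pixels), "dist" ([k1, k2, p1, p2, k3] as OpenCV has them; the pictures are not rectified), "position" and "rotation" of the camera in the world; the wrist camera has in their place "tool_from_camera" (4x4, takes a point from camera to tool coordinates, whose origin is the TCP and whose axes are the flange's). Camera axes: x right, y up, looking along -z (the intrinsics and any distortion apply to the point x, -y, -z); pixel columns grow to the right and rows downward; lengths in m; the calibration is good to about 2 mm. A picture is of the moment at which its call begins: read the wrist's pose just before it. calibration takes no time and is no camera call.
- robot.close_job(): hands the job in, once; it reports no verdict.
The state is a dict: "time": time; "q": joint angles; "dq": joint speeds; "joint_torque": joint torques, N m; "position": TCP position; "eef_rot": TCP orientation; "wrist_force": force on the tool from outside, world axes, zero at the start; "moment": the same for the moment, N m; "gripper_width": finger opening in m.
Only numpy, scipy, OpenCV 4.12 (cv2) and the standard library are available. Lean on these libraries where they do the work, as an engineer would, in place of code of your own. Each camera call takes 0.05 s, during which the arm holds its last target.

## Working session

There is one attempt and no reset: what is moved stays moved. The work goes in short steps, Python scripts to look and compute and a tool call to move; the robot and the scene stay as the last step left them, time stands still between calls to the robot, and variables do not carry over. Pictures are saved under pics/ and viewed, and the job is handed in when it is done.

Besides the shell and the picture viewer there is one more tool, called by a JSON object that holds its "name" and its "arguments", one argument or row to a line. jog_arm: Moves the arm, as the interface text tells. Its arguments: {"type":"object","properties":{"commands":{"type":"array"},"gripper":{"type":"number"}},"required":["commands"]}

```bash
ls; mkdir -p pics; cat > h.py <<'E'
import numpy as np, cv2, sys
from workcell import robot
np.set_printoptions(precision=4,suppress=True)
def save(n,im): cv2.imwrite(f'pics/{n}.png',im)
def campose(name,st=None):
    c=robot.calibration(name)
    if 'position' in c:
        R=np.array(c['rotation']); 
        if R.shape!=(3,3):
            from scipy.spatial.transform import Rotation as Ro; R=Ro.from_quat(R).as_matrix()
        return c,R,np.array(c['position'])
    from scipy.spatial.transform import Rotation as Ro
    T=np.eye(4);T[:3,:3]=Ro.from_quat(st['eef_rot']).as_matrix();T[:3,3]=st['position']
    M=T@np.array(c['tool_from_camera']); return c,M[:3,:3],M[:3,3]
def ray(name,uv,st=None):
    c,R,p=campose(name,st)
    n=cv2.undistortPoints(np.array(uv,float).reshape(-1,1,2),np.array(c['camera_matrix'],float),np.array(c['dist'],float)).reshape(-1,2)
    d=np.c_[n[:,0],-n[:,1],-np.ones(len(n))]
    return p,d@R.T
def atz(name,uv,z,st=None):
    p,d=ray(name,uv,st); return p+d*((z-p[2])/d[:,2])[:,None]
def cloud(name,depth,st=None):
    v,u=np.mgrid[0:400,0:640]; uv=np.c_[u.ravel(),v.ravel()]
    p,d=ray(name,uv,st); return (p+d*depth.ravel()[:,None]).reshape(400,640,3)
E
cat > a.py <<'E'
from h import *
s=robot.sense();print({k:(np.array(v)) for k,v in s.items()})
for n in('scene','top','wrist'):
    st=robot.sense();im,d=robot.capture(n); save(n+'0',im); np.savez(n+'0',im=im,d=d,pos=st['position'],q=st['eef_rot']); print(n,campose(n,st)[1:], (d>0).mean(), robot.calibration(n)['camera_matrix'])
print(robot.tcp_to_tips)
E
python3 a.py
```

```text
pics
{'time': array(0.), 'q': array([ 1.1588,  0.4119, -0.0127,  1.597 ,  0.0056,  1.1343, -0.0822]), 'dq': array([-0.    ,  0.0013, -0.0011, -0.0004, -0.0006, -0.0018, -0.0002]), 'joint_torque': array([  0.0004, -58.7942,   0.6422, -29.1084,  -0.0537,   0.0181,
         0.0001]), 'position': array([ 0.2105, -0.588 ,  0.2229]), 'eef_rot': array([ 0.9853,  0.1711, -0.0002, -0.0008]), 'wrist_force': array([-0.7767,  0.9151, -0.7962]), 'moment': array([-0.0713, -0.0293, -0.0161]), 'gripper_width': array(0.0882)}
scene (array([[-0.9006,  0.3082, -0.3066],
       [-0.4346, -0.6587,  0.6143],
       [-0.0127,  0.6864,  0.7271]]), array([0.0423, 0.8061, 1.0193])) 0.9940859375 [[445.0169   0.     318.3825]
 [  0.     445.0169 195.3679]
 [  0.       0.       1.    ]]
top (array([[-0.0164,  0.9864, -0.1635],
       [-0.9999, -0.0155,  0.0068],
       [ 0.0041,  0.1636,  0.9865]]), array([ 0.2708, -0.0039,  1.1871])) 0.99609765625 [[426.6068   0.     316.4324]
 [  0.     426.6068 204.2449]
 [  0.       0.       1.    ]]
wrist (array([[ 0.3365,  0.9086,  0.2473],
       [-0.9417,  0.3248,  0.0879],
       [-0.0005, -0.2625,  0.9649]]), array([ 0.277 , -0.5638,  0.3843])) 0.99596484375 [[344.1214   0.     325.0049]
 [  0.     344.1214 203.4488]
 [  0.       0.       1.    ]]
0.025
```

View pics/top0.png

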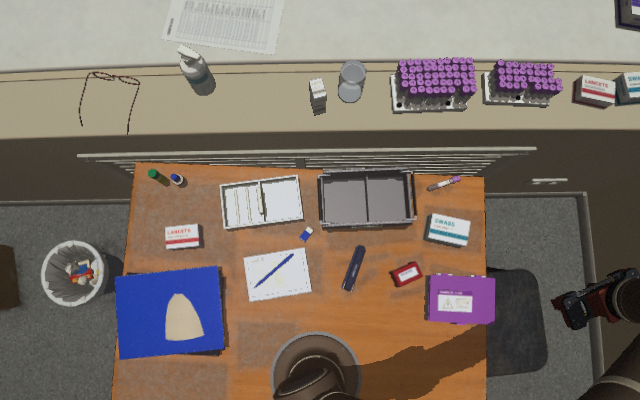

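View pics/scene0.png

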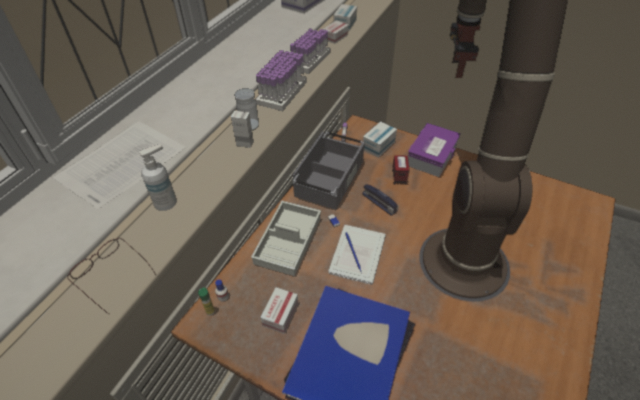

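View pics/wrist0.png

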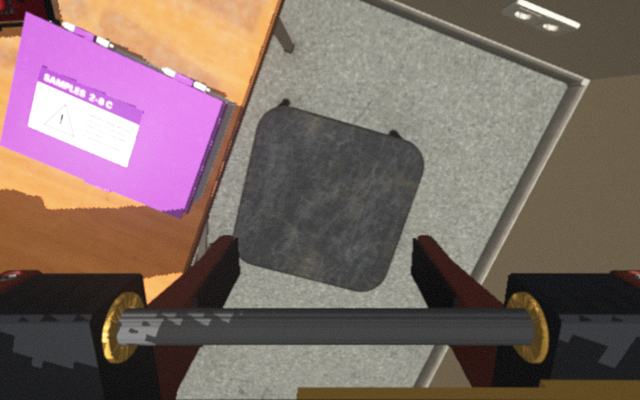

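```bash
cat > b.py <<'E'
from h import *
for n in('top','scene'):
    z=np.load(n+'0.npz'); P=cloud(n,z['d']); np.save('P'+n,P)
P=np.load('Ptop.npy'); im=np.load('top0.npz')['im']
hm=np.zeros((400,640))
hm=np.clip(P[...,2]/0.12,0,1)*255
c=np.concatenate([cv2.resize(im[150:280,150:480],None,fx=2.3,fy=2.3,interpolation=2),cv2.resize(cv2.applyColorMap(hm.astype('u1'),2)[150:280,150:480],None,fx=2.3,fy=2.3,interpolation=0)])
save('c1',c)
for u,v in [(367,198),(390,198),(345,198),(300,200),(260,200),(240,200),(284,200),(447,229),(182,236),(444,183),(430,188),(458,179),(300,157),(300,162),(300,170),(250,260),(220,330),(460,300),(350,270),(405,275),(250,100),(250,75)]:
    print(u,v,P[v,u])
E
python3 b.py
```

```text
367 198 [ 0.4752 -0.1498  0.0448]
390 198 [ 0.4814 -0.2201  0.0044]
345 198 [ 0.4842 -0.0931 -0.0001]
300 200 [0.4739 0.033  0.0368]
260 200 [0.4706 0.139  0.0654]
240 200 [0.4819 0.2028 0.0069]
284 200 [0.4804 0.0791 0.0039]
447 229 [ 0.3846 -0.3583  0.0642]
182 236 [0.3793 0.3533 0.0417]
444 183 [ 0.5207 -0.3746  0.0129]
430 188 [ 0.5062 -0.3326  0.0164]
458 179 [ 0.5297 -0.4124  0.0227]
300 157 [ 0.6155  0.034  -0.0338]
300 162 [ 0.6204  0.0365 -0.1084]
300 170 [0.5666 0.0332 0.0036]
250 260 [0.3136 0.1724 0.0131]
220 330 [0.1319 0.2445 0.049 ]
460 300 [ 0.1984 -0.3802  0.068 ]
350 270 [ 0.282  -0.0987  0.0348]
405 275 [ 0.266  -0.2396  0.0651]
250 100 [0.713  0.1542 0.1621]
250 75 [0.7809 0.1549 0.1643]
```

View pics/c1.png

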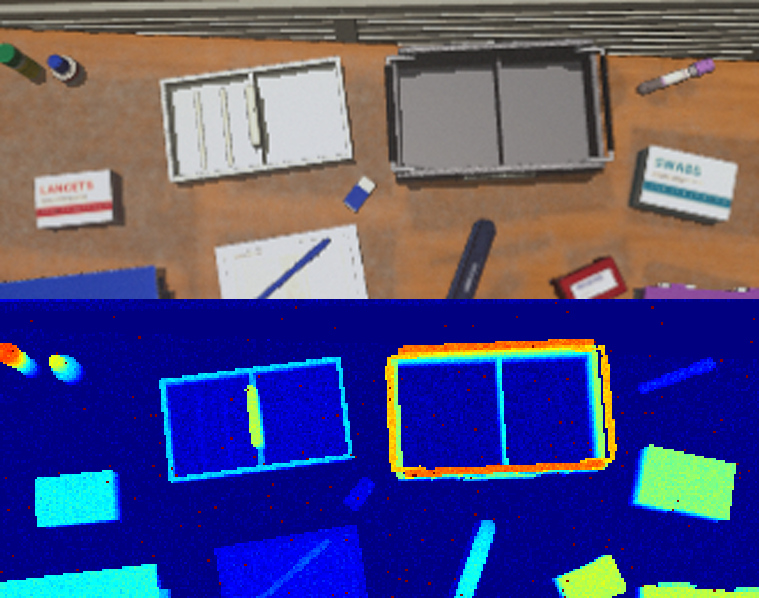

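```bash
cat >> h.py <<'E'
def rect(P,box,zr):
    x0,x1,y0,y1=box
    m=(P[...,0]>x0)&(P[...,0]<x1)&(P[...,1]>y0)&(P[...,1]<y1)&(P[...,2]>zr[0])&(P[...,2]<zr[1])
    m=cv2.morphologyEx(m.astype('u1'),cv2.MORPH_OPEN,np.ones((2,2)))>0
    n,l,s,_=cv2.connectedComponentsWithStats(m.astype('u1'))
    k=1+np.argmax(s[1:,4]); m=l==k
    q=P[m]; (c,sz,a)=cv2.minAreaRect((q[:,:2]*1000).astype('f4'))
    a=a%180
    if sz[0]>sz[1]: sz=sz[::-1]; a-=90   # angle of short side
    a=(a+90)%180-90
    return dict(c=np.round(c,1),size=np.round(sz,1),yaw=round(a,2),z=round(float(np.median(q[:,2]))*1000,1),n=int(m.sum()))
E
cat > c.py <<'E'
from h import *
for n in('top','scene'):
    P=np.load('P'+n+'.npy')
    print(n)
    print('swab',rect(P,(.3,.47,-.45,-.28),(.045,.08)))
    print('lanc',rect(P,(.3,.47,.28,.45),(.035,.06)))
    print('toteRim',rect(P,(.39,.6,-.3,.0),(.055,.11)))
    print('toteLong',rect(P,(.39,.6,-.3,.0),(.083,.11)))
    print('tray',rect(P,(.38,.6,.01,.3),(.03,.055)))
    print('traygrip',rect(P,(.38,.6,.05,.2),(.055,.08)))
    print('tube',rect(P,(.47,.57,-.45,-.3),(.008,.03)))
    m=(abs(P[...,1]-.0)<.35)&(P[...,0]>.57)&(P[...,0]<.75)
    q=P[m]
    for lo in np.arange(-.12,.2,.02):
        k=(q[:,2]>lo)&(q[:,2]<lo+.02); 
        if k.sum()>5: print(round(lo,2),k.sum(),np.percentile(q[k,0],[1,5,50,95]))
E
python3 c.py
```

```text
top
swab {'c': array([ 358.1, -222.3]), 'size': array([100.6, 459.5]), 'yaw': 9.44, 'z': 60.6, 'n': 1024}
lanc {'c': array([348. , 194.9]), 'size': array([ 79.2, 419.1]), 'yaw': -10.54, 'z': 44.6, 'n': 744}
toteRim {'c': array([ 481., -173.]), 'size': array([229.3, 488.5]), 'yaw': 26.03, 'z': 78.2, 'n': 1392}
toteLong {'c': array([ 507.6, -114.6]), 'size': array([161.2, 497.3]), 'yaw': 46.98, 'z': 89.9, 'n': 288}
tray {'c': array([394.3, 126.8]), 'size': array([222. , 282.9]), 'yaw': -81.47, 'z': 35.1, 'n': 567}
traygrip {'c': array([470., 139.]), 'size': array([10. , 68.3]), 'yaw': -83.87, 'z': 65.2, 'n': 125}
tube {'c': array([ 520. , -377.8]), 'size': array([ 15.1, 107.7]), 'yaw': 18.27, 'z': 14.4, 'n': 179}
-0.12 68 [0.6196 0.6203 0.6351 0.6359]
-0.1 16 [0.6196 0.6197 0.6206 0.6218]
-0.08 14 [0.6199 0.62   0.6212 0.6225]
-0.06 137 [0.6149 0.6153 0.6166 0.6202]
-0.04 676 [0.6143 0.6151 0.6188 0.6206]
-0.02 901 [0.5705 0.572  0.6192 0.6309]
0.0 1484 [0.5707 0.5742 0.6257 0.6317]
0.02 514 [0.6292 0.6296 0.6308 0.632 ]
0.04 558 [0.6292 0.6296 0.6309 0.6322]
0.06 575 [0.6292 0.6297 0.
[... 897 characters left out ...]
400.2]), 'size': array([11.6, 70.1]), 'yaw': 22.42, 'z': 11.6, 'n': 31}
-0.12 133 [0.6349 0.6352 0.6374 0.6409]
-0.1 111 [0.6229 0.6243 0.6376 0.6406]
-0.08 28 [0.6203 0.621  0.6227 0.6287]
-0.06 253 [0.6155 0.6162 0.6189 0.6231]
-0.04 636 [0.6157 0.6173 0.6208 0.6229]
-0.02 1294 [0.5705 0.572  0.6209 0.6324]
0.0 933 [0.5722 0.5818 0.6314 0.6341]
0.02 620 [0.6296 0.6304 0.6323 0.6342]
0.04 653 [0.63   0.6306 0.6325 0.6342]
0.06 671 [0.6295 0.6304 0.6324 0.6344]
0.08 696 [0.6299 0.6306 0.6324 0.6345]
0.1 718 [0.6297 0.6307 0.6326 0.6345]
0.12 529 [0.6279 0.6289 0.632  0.6342]
0.14 1034 [0.6262 0.627  0.6292 0.7174]
0.16 5648 [0.6291 0.6331 0.679  0.7408]
0.18 575 [0.6692 0.6715 0.6985 0.7425]
```

```bash
sed -i 's/m=l==k/m=(l==k)\&m0/; s/    m=cv2.morph/    m0=m.copy(); m=cv2.morph/' h.py; python3 c.py | grep -v '^[-0]'
```

```text
top
swab {'c': array([ 383.1, -364. ]), 'size': array([ 66.2, 106.1]), 'yaw': -12.8, 'z': 60.7, 'n': 964}
lanc {'c': array([377.5, 352. ]), 'size': array([54.8, 90.7]), 'yaw': 5.54, 'z': 44.9, 'n': 688}
toteRim {'c': array([ 470.5, -146.2]), 'size': array([149.2, 257.5]), 'yaw': 1.68, 'z': 82.1, 'n': 1072}
toteLong {'c': array([ 541. , -143.1]), 'size': array([  8.1, 220.7]), 'yaw': 1.64, 'z': 91.3, 'n': 207}
tray {'c': array([470.1, 139.8]), 'size': array([122.6, 216.5]), 'yaw': 6.72, 'z': 39.3, 'n': 315}
traygrip {'c': array([469.8, 139.2]), 'size': array([ 9.9, 68.1]), 'yaw': -83.27, 'z': 65.7, 'n': 99}
tube {'c': array([ 520.5, -374.9]), 'size': array([ 13. , 102.5]), 'yaw': 17.42, 'z': 16.4, 'n': 134}
scene
swab {'c': array([ 383.7, -359.5]), 'size': array([ 66.4, 110.2]), 'yaw': -13.98, 'z': 57.3, 'n': 432}
lanc {'c': array([378.3, 357.5]), 'size': array([56.9, 90.4]), 'yaw': 5.12, 'z': 43.5, 'n': 791}
toteRim {'c': array([ 470.8, -138.6]), 'size': array([148.1, 261.4]), 'yaw': 1.69, 'z': 74.5, 'n': 826}
toteLong {'c': array([ 541.9, -134.1]), 'size': array([  4.9, 216.7]), 'yaw': 1.79, 'z': 87.7, 'n': 77}
tray {'c': array([471.2, 144.6]), 'size': array([122.6, 218.8]), 'yaw': 6.44, 'z': 36.9, 'n': 423}
traygrip {'c': array([470.7, 145.8]), 'size': array([11.3, 67.3]), 'yaw': -80.16, 'z': 62.7, 'n': 95}
tube {'c': array([ 525.2, -387.2]), 'size': array([ 7.4, 43.4]), 'yaw': 23.52, 'z': 14.2, 'n': 19}
```

```bash
cat >> h.py <<'E'
from scipy.spatial.transform import Rotation as Ro
def pose():
    s=robot.sense(); R=Ro.from_quat(s['eef_rot']).as_matrix()
    return s,np.array(s['position'])*1000,np.degrees(np.arctan2(R[1,0],R[0,0])),R
def to(x,y,z,th):
    "deltas to target in mm/deg: shift with turn done AFTER, and with turn done FIRST"
    s,p,t,R=pose(); d=np.array([x,y,z])-p; turn=-((th-t+180)%360-180)
    print('t',round(s['time'],2),'pos',p.round(1),'th',round(t,2),'tilt',R[:,2].round(4),'F',np.round(s['wrist_force'],1),'w',round(s['gripper_width']*1000,1),'q',np.round(s['q'],2))
    print(' shift now:',(R.T@d).round(1),'turn',round(turn,2)); a=np.radians(th)
    print(' shift after turn:',np.round([np.cos(a)*d[0]+np.sin(a)*d[1],np.sin(a)*d[0]-np.cos(a)*d[1],-d[2]],1))
def shot(n):
    s=robot.sense(); im,d=robot.capture('wrist'); save(n,im); P=cloud('wrist',d,s); np.savez(n,im=im,P=P,pos=s['position'],q=s['eef_rot']); return im,P
E
python3 -c "
from h import *
to(370,-425,260,77)"
```

```text
t 0.15 pos [ 210.5 -588.1  223.1] th 19.7 tilt [-0.0005  0.0011 -1.    ] F [0.1 0.2 0.7] w 87.6 q [ 1.16  0.41 -0.01  1.6   0.01  1.13 -0.08]
 shift now: [205.1 -99.8 -36.8] turn -57.3
 shift after turn: [194.8 118.7 -36.9]
```

{"name": "jog_arm", "arguments": {
  "commands": [
    [20,-10,-6,0],
    [40,-20,-6,0],
    [40,-20,-6,0],
    [40,-20,-6,0],
    [40,-20,-6,0],
    [25,-10,-6,0],
    [0,0,0,-9.55],
    [0,0,0,-9.55],
    [0,0,0,-9.55],
    [0,0,0,-9.55],
    [0,0,0,-9.55],
    [0,0,0,-9.55],
    [0,0,0,0],
    [0,0,0,0]
  ]
}}

```text
time: 1.9
position: [0.3703, -0.4245, 0.26]
eef_rot: [0.784, 0.621, 0.0, 0.0]
wrist_force: [-0.6, 1.0, 0.1]
gripper_width: 0.0881
```

```bash
python3 -c "
from h import *
to(370,-425,260,77)
im,P=shot('w1')
print('swab',rect(P,(.3,.47,-.45,-.28),(.045,.08)),rect(P,(.3,.47,-.45,-.28),(.052,.08)))
print('tube',rect(P,(.47,.57,-.47,-.3),(.008,.03)))
"
```

```text
t 1.9 pos [ 370.3 -424.5  260. ] th 76.83 tilt [ 0.0002 -0.0001 -1.    ] F [-0.6  1.   0.1] w 88.1 q [ 0.98  0.29 -0.27  1.69  0.08  1.17  0.46]
 shift now: [-0.6 -0.2 -0. ] turn -0.17
 shift after turn: [-0.6 -0.2 -0. ]
swab {'c': array([ 385.3, -365. ]), 'size': array([ 68. , 103.5]), 'yaw': -13.47, 'z': 60.4, 'n': 6929} {'c': array([ 385.3, -365. ]), 'size': array([ 68. , 103.5]), 'yaw': -13.47, 'z': 60.4, 'n': 6929}
tube {'c': array([ 520.8, -372.8]), 'size': array([16.3, 97.4]), 'yaw': 19.94, 'z': 15.3, 'n': 1097}
```

View pics/w1.png

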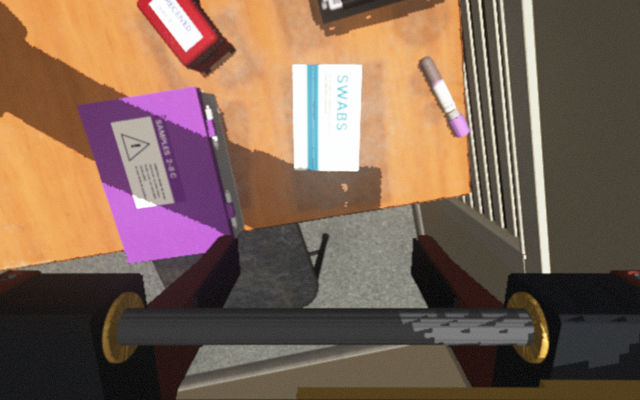

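```bash
python3 -c "
from h import *
to(471,-216,300,91.7)"
```

```text
t 1.95 pos [ 370.3 -424.7  259.9] th 76.86 tilt [ 0.0002 -0.0001 -1.    ] F [ 0.5 -0.1  0.4] w 87.9 q [ 0.98  0.29 -0.27  1.69  0.08  1.17  0.46]
 shift now: [226.1  50.7 -40.1] turn -14.84
 shift after turn: [205.6 106.9 -40.1]
```

{"name": "jog_arm", "arguments": {
  "commands": [
    [30,7,-6,0],
    [42,9,-7,-3.7],
    [42,12,-7,-3.7],
    [40,14,-7,-3.7],
    [40,16,-7,-3.7],
    [17,8,-6,0],
    [0,0,0,0],
    [0,0,0,0]
  ]
}}

```text
time: 2.95
position: [0.4622, -0.2257, 0.2994]
eef_rot: [0.697, 0.717, -0.0, -0.0]
wrist_force: [-0.0, -0.1, -0.5]
gripper_width: 0.088
```

```bash
python3 -c "
from h import *
to(471,-216,300,91.7)
im,P=shot('w2')
B=(.39,.6,-.3,.0)
print(rect(P,B,(.083,.11)),rect(P,(.5,.6,-.3,0),(.083,.11)),rect(P,(.39,.43,-.3,0),(.083,.11)),rect(P,B,(.055,.11)))
np.save('P2',P)
hm=np.clip(P[...,2]/0.12,0,1)*255; save('w2h',cv2.applyColorMap(hm.astype('u1'),2))
"
```

```text
t 2.95 pos [ 462.2 -225.7  299.4] th 91.61 tilt [-0.0008 -0.0005 -1.    ] F [-0.  -0.1 -0.5] w 88.0 q [ 0.73  0.19 -0.43  1.73  0.09  1.24  0.3 ]
 shift now: [ 9.5  9.1 -0.6] turn -0.09
 shift after turn: [ 9.5  9.1 -0.6]
{'c': array([ 544.9, -151.2]), 'size': array([  9.5, 204.9]), 'yaw': 1.74, 'z': 92.3, 'n': 1575} {'c': array([ 544.9, -151.2]), 'size': array([  9.5, 204.9]), 'yaw': 1.74, 'z': 92.3, 'n': 1575} {'c': array([ 403.1, -155.2]), 'size': array([ 10.4, 204.8]), 'yaw': 1.99, 'z': 92.2, 'n': 1535} {'c': array([ 474.3, -160.3]), 'size': array([151.4, 222.1]), 'yaw': 1.66, 'z': 85.5, 'n': 6226}
```

View pics/w2.png

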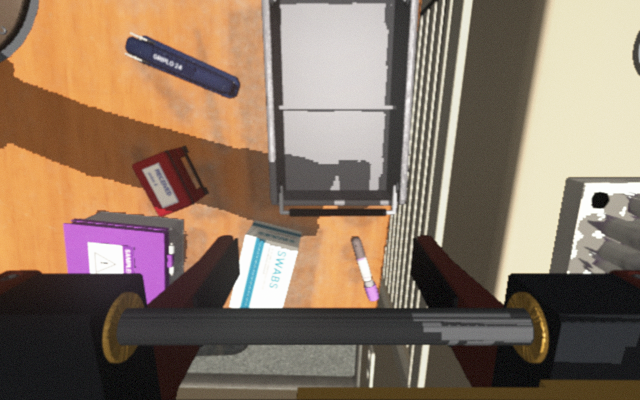

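View pics/w2h.png

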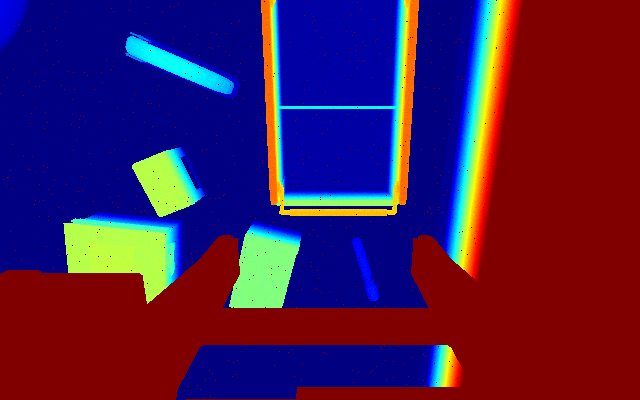

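```bash
python3 -c "
from h import *
P=np.load('P2.npy')
print('div',rect(P,(.42,.53,-.2,-.1),(.03,.055)))
print('bar',rect(P,(.39,.56,-.30,-.265),(.07,.1)))
print('end',rect(P,(.42,.53,-.30,-.22),(.055,.069)))
print('floor',np.median(P[...,2][(abs(P[...,0]-.47)<.04)&(abs(P[...,1]+.2)<.02)]))
T=np.load('Ptop.npy')
print('Tbar',rect(T,(.39,.56,-.30,-.265),(.07,.1)),rect(T,(.39,.54,-.05,.02),(.07,.1)))
print('Tend',rect(T,(.42,.53,-.30,-.22),(.055,.069)))
print('Tdiv',rect(T,(.42,.53,-.2,-.1),(.03,.055)))
"
python3 - <<'E'
from h import *
im=cv2.imread('pics/top0.png')[155:240,300:430]; save('tt',cv2.resize(im,None,fx=6,fy=6,interpolation=2))
E
```

```text
div {'c': array([ 459.1, -151.8]), 'size': array([ 1.1, 74.4]), 'yaw': -88.43, 'z': 45.3, 'n': 129}
bar {'c': array([ 476.7, -268.2]), 'size': array([  6.3, 132.8]), 'yaw': -88.96, 'z': 82.3, 'n': 480}
end {'c': array([ 475.2, -261.2]), 'size': array([  6.9, 108. ]), 'yaw': -88.28, 'z': 63.3, 'n': 471}
floor 0.39586956916804295
Tbar {'c': array([ 474.3, -270.9]), 'size': array([  7.9, 131.2]), 'yaw': -88.23, 'z': 82.4, 'n': 104} {'c': array([433.6, -24.2]), 'size': array([23.4, 88.6]), 'yaw': -71.19, 'z': 82.3, 'n': 91}
Tend {'c': array([ 449.3, -264.9]), 'size': array([ 5.6, 56.8]), 'yaw': -88.08, 'z': 63.1, 'n': 43}
Tdiv {'c': array([ 472.3, -152.5]), 'size': array([  3.6, 104.3]), 'yaw': -88.23, 'z': 45.5, 'n': 47}
```

View pics/tt.png

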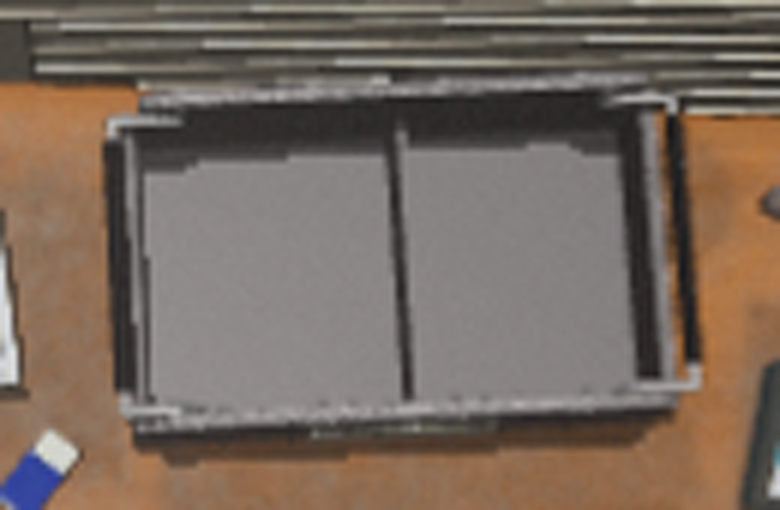

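```bash
python3 -c "
from h import *
to(385,-365,130,76.6)"
```

```text
t 3.0 pos [ 462.1 -225.8  299.3] th 91.6 tilt [-0.0009 -0.0003 -1.    ] F [ 0.9 -0.5 -0.5] w 87.8 q [ 0.73  0.19 -0.43  1.73  0.09  1.24  0.3 ]
 shift now: [-137.   -80.8  169.4] turn 15.0
 shift after turn: [-153.3  -42.8  169.3]
```

{"name": "jog_arm", "arguments": {
  "commands": [
    [0,0,0,7.5],
    [0,0,0,7.5],
    [-30,-8,25,0],
    [-35,-10,40,0],
    [-35,-10,40,0],
    [-35,-10,40,0],
    [-18,-5,24,0],
    [0,0,0,0],
    [0,0,0,0]
  ]
}}

```text
time: 4.12
position: [0.3867, -0.3631, 0.1315]
eef_rot: [0.784, 0.621, 0.0, 0.0]
wrist_force: [-0.2, 1.3, -0.4]
gripper_width: 0.0876
```

```bash
python3 -c "
from h import *
to(385,-365,48,76.6)"
```

```text
t 4.12 pos [ 386.7 -363.1  131.5] th 76.76 tilt [ 0.0008 -0.0002 -1.    ] F [-0.2  1.3 -0.4] w 87.6 q [ 0.9   0.37 -0.3   1.91  0.14  0.88  0.3 ]
 shift now: [-2.2 -1.3 83.5] turn 0.16
 shift after turn: [-2.2 -1.2 83.5]
```

{"name": "jog_arm", "arguments": {
  "commands": [
    [-2,-1,20,0],
    [0,0,25,0],
    [0,0,20,0],
    [0,0,12,0],
    [0,0,6,0],
    [0,0,0,0]
  ]
}}

```text
time: 4.88
position: [0.3851, -0.3648, 0.0481]
eef_rot: [0.784, 0.621, 0.0, 0.0]
wrist_force: [0.2, 0.2, -0.2]
gripper_width: 0.0877
```

{"name": "jog_arm", "arguments": {
  "commands": [
    [0,0,0,0],
    [0,0,0,0],
    [0,0,0,0],
    [0,0,0,0],
    [0,0,0,0],
    [0,0,0,0]
  ],
  "gripper": 1
}}

```text
time: 5.62
position: [0.3851, -0.3651, 0.0482]
eef_rot: [0.784, 0.621, 0.0, 0.0]
wrist_force: [0.1, 0.7, 5.3]
gripper_width: 0.0678
```

{"name": "jog_arm", "arguments": {
  "commands": [
    [0,0,-10,0],
    [0,0,-25,0],
    [0,0,-40,0],
    [0,0,-40,0],
    [0,0,-20,0],
    [0,0,0,0]
  ]
}}

```text
time: 6.38
position: [0.3853, -0.3653, 0.1843]
eef_rot: [0.784, 0.621, 0.0, 0.001]
wrist_force: [-0.4, 0.2, -1.4]
gripper_width: 0.0676
```

```bash
python3 -c "
from h import *
to(471.3,-90,185,91.75)
im,d=robot.capture('scene');save('s1',im)"
```

```text
t 6.38 pos [ 385.3 -365.3  184.3] th 76.79 tilt [ 0.0021 -0.0021 -1.    ] F [-0.4  0.2 -1.4] w 67.6 q [ 0.92  0.31 -0.31  1.86  0.11  0.99  0.33]
 shift now: [287.7  20.8  -1.1] turn -14.96
 shift after turn: [272.6  94.4  -0.7]
```

View pics/s1.png

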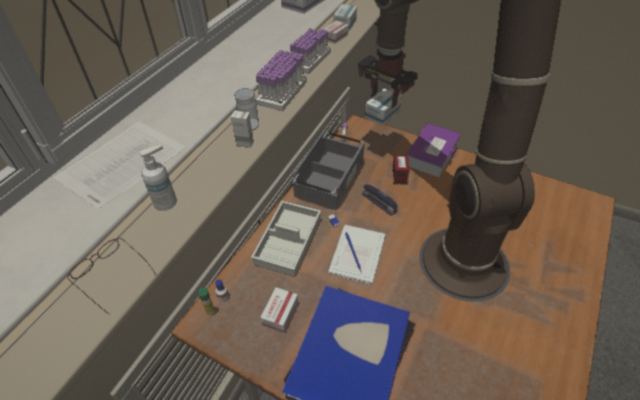

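{"name": "jog_arm", "arguments": {
  "commands": [
    [0,0,0,-5],
    [0,0,0,-5],
    [0,0,0,-5],
    [20,7,0,0],
    [40,14,0,0],
    [45,15.5,0,0],
    [45,15.5,0,0],
    [45,15.5,0,0],
    [40,14,0,0],
    [25,8.5,0,0],
    [12,4,0,0],
    [0,0,0,0],
    [0,0,0,0]
  ]
}}

```text
time: 8.05
position: [0.4696, -0.0913, 0.1823]
eef_rot: [0.697, 0.718, -0.0, -0.0]
wrist_force: [0.8, -0.0, -0.9]
gripper_width: 0.0682
```

```bash
python3 -c "
from h import *
to(471.3,-90,53.5,91.75)
im,P=shot('w3')
print(rect(P,(.51,.6,-.3,0.05),(.083,.11)),rect(P,(.38,.43,-.3,0.05),(.083,.11)))
print('bar',rect(P,(.39,.56,-.04,-.0),(.07,.1)))
"
```

```text
t 8.05 pos [469.6 -91.3 182.3] th 91.71 tilt [-0.001  -0.0003 -1.    ] F [ 0.8 -0.  -0.9] w 68.2 q [ 0.54  0.25 -0.52  1.96  0.15  0.96 -0.03]
 shift now: [  1.3   1.8 128.8] turn -0.04
 shift after turn: [  1.3   1.7 128.8]
{'c': array([542.7, -78. ]), 'size': array([10.1, 98.6]), 'yaw': 3.14, 'z': 92.1, 'n': 1414} {'c': array([400.8, -76.9]), 'size': array([ 9.6, 88.3]), 'yaw': 1.22, 'z': 92.0, 'n': 1313}
bar {'c': array([470.1, -26.6]), 'size': array([ 26.8, 149.9]), 'yaw': 89.99, 'z': 81.9, 'n': 2670}
```

View pics/w3.png

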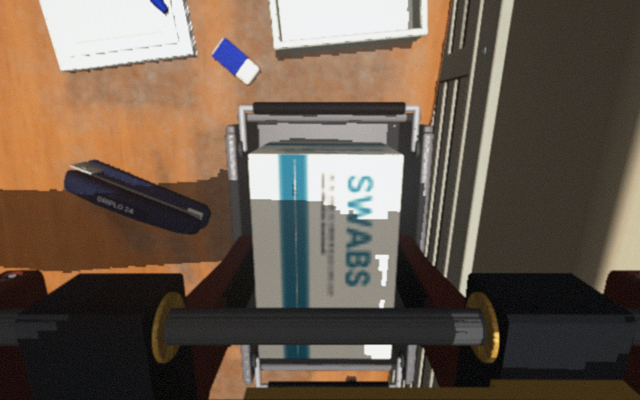

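```bash
python3 -c "
from h import *
P=np.load('w3.npz')['P']
print('bar',rect(P,(.42,.53,-.03,.01),(.078,.1)))
print('end',rect(P,(.42,.53,-.045,-.02),(.05,.069)))
m=(P[...,2]>.15)&(P[...,2]<.21)&(abs(P[...,0]-.47)<.05)&(P[...,1]<0)
print(P[m][:,1].max(), np.percentile(P[m][:,1],[99,99.9]),np.median(P[m][:,2]),P[m][:,0].min(),P[m][:,0].max())
im=np.load('w3.npz')['im']
for v in (100,104,108,112,116,120,124,130,140,150,152,154): print(v,P[v,325]*1000)
"
```

```text
bar {'c': array([475.3, -18.5]), 'size': array([  7.9, 109.3]), 'yaw': -88.34, 'z': 82.1, 'n': 1713}
end {'c': array([475.3, -26.1]), 'size': array([  4.7, 109.2]), 'yaw': -87.95, 'z': 63.2, 'n': 823}
-0.036880294272950156 [-0.0373 -0.037 ] 0.19447071192939305 0.42509042587733176 0.5115314753316313
100 [466.1919 -10.7595  -0.108 ]
104 [466.3656 -15.5928  80.9263]
108 [466.4486 -18.421   82.6718]
112 [466.5305 -21.2508  81.3021]
116 [466.6157 -24.4313  63.1267]
120 [466.7049 -27.4894  63.4697]
124 [466.8399 -32.9519   4.0027]
130 [467.004  -38.5833   4.309 ]
140 [467.28   -48.0521   4.9298]
150 [467.0503 -37.7006 181.6124]
152 [467.056  -37.7989 188.6182]
154 [467.0646 -38.0154 194.0516]
```

{"name": "jog_arm", "arguments": {
  "commands": [
    [1,2,15,0],
    [0,0,30,0],
    [0,0,30,0],
    [0,0,25,0],
    [0,0,15,0],
    [0,0,7,0],
    [0,0,4,0],
    [0,0,2,0],
    [0,0,0,0]
  ]
}}

```text
time: 9.22
position: [0.4724, -0.089, 0.0551]
eef_rot: [0.696, 0.718, 0.0, 0.0]
wrist_force: [-0.4, 0.8, -2.0]
gripper_width: 0.0679
```

{"name": "jog_arm", "arguments": {
  "commands": [
    [0,0,1.5,0],
    [0,0,1,0],
    [0,0,0,0],
    [0,0,0,0]
  ]
}}

```text
time: 9.72
position: [0.4721, -0.0889, 0.0523]
eef_rot: [0.696, 0.718, 0.0, 0.0]
wrist_force: [0.0, 0.3, -1.3]
gripper_width: 0.0676
```

{"name": "jog_arm", "arguments": {
  "commands": [
    [0,0,0,0],
    [0,0,0,0],
    [0,0,0,0],
    [0,0,0,0]
  ],
  "gripper": -0.8
}}

```text
time: 10.22
position: [0.4722, -0.089, 0.0523]
eef_rot: [0.696, 0.718, 0.0, 0.0]
wrist_force: [-0.3, 0.4, -0.4]
gripper_width: 0.0789
```

{"name": "jog_arm", "arguments": {
  "commands": [
    [0,0,-8,0],
    [0,0,-20,0],
    [0,0,-35,0],
    [0,0,-45,0],
    [0,0,-45,0],
    [0,0,-45,0],
    [0,0,0,0],
    [0,0,0,0]
  ]
}}

```text
time: 11.22
position: [0.4717, -0.089, 0.2501]
eef_rot: [0.696, 0.718, -0.0, 0.0]
wrist_force: [0.1, -0.3, -0.1]
gripper_width: 0.0789
```

```bash
python3 -c "
from h import *
to(378,290,260,95)
im,P=shot('w4')
print('swab',rect(P,(.41,.53,-.15,-.02),(.055,.072)))
"
```

```text
t 11.22 pos [471.7 -89.  250.1] th 91.8 tilt [-0.0001 -0.0003 -1.    ] F [ 0.1 -0.3 -0.1] w 78.9 q [ 0.56  0.18 -0.54  1.87  0.1   1.12  0.02]
 shift now: [381.7 -81.8 -10. ] turn -3.2
 shift after turn: [385.7 -60.3  -9.9]
swab {'c': array([471.8, -88.6]), 'size': array([ 68.1, 104.1]), 'yaw': 1.8, 'z': 64.4, 'n': 6473}
```

View pics/w4.png

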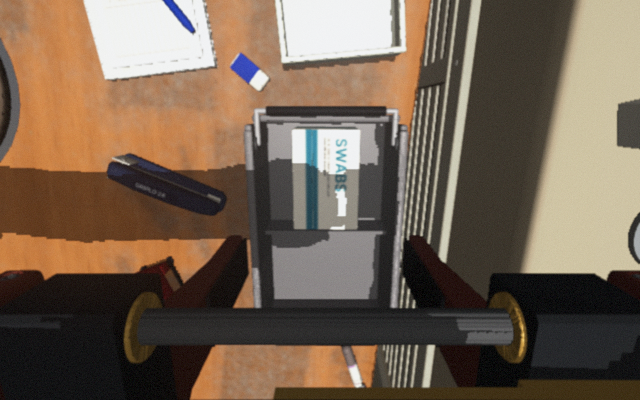

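{"name": "jog_arm", "arguments": {
  "commands": [
    [0,0,-10,-3.2],
    [25,-4,0,0],
    [45,-7,0,0],
    [50,-8,0,0],
    [50,-8,0,0],
    [50,-8,0,0],
    [50,-8,0,0],
    [50,-8,0,0],
    [40,-6,0,0],
    [25,-3,0,0],
    [0,0,0,0],
    [0,0,0,0]
  ],
  "gripper": -1
}}

```text
time: 12.78
position: [0.3788, 0.2882, 0.2593]
eef_rot: [0.676, 0.737, -0.001, -0.0]
wrist_force: [0.9, -0.3, 0.3]
gripper_width: 0.0881
```

```bash
python3 -c "
from h import *
im,P=shot('w5')
print('lanc',rect(P,(.3,.47,.28,.43),(.037,.06)))
to(378,353,110,95.3)
"
```

```text
lanc {'c': array([380.2, 354.2]), 'size': array([60. , 88.5]), 'yaw': 5.19, 'z': 45.4, 'n': 4865}
t 12.82 pos [379.1 288.  259.5] th 94.93 tilt [-0.001  -0.0012 -1.    ] F [-0.2  0.3  0.5] w 87.8 q [-0.01  0.22 -0.85  1.85  0.18  1.15 -0.84]
 shift now: [ 65.    4.7 149.5] turn -0.37
 shift after turn: [ 64.8   5.  149.5]
```

View pics/w5.png

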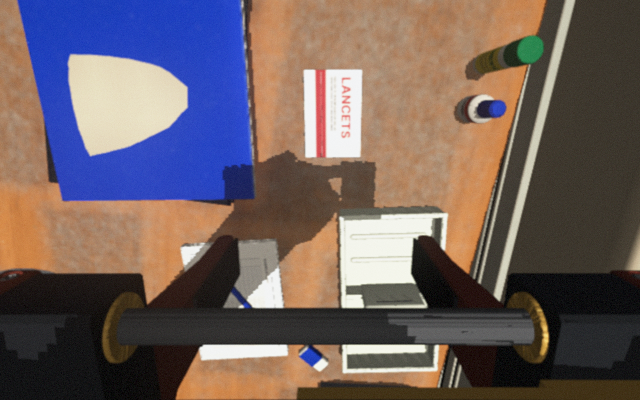

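{"name": "jog_arm", "arguments": {
  "commands": [
    [15,1,20,-0.3],
    [25,3,40,0],
    [20,3,40,0],
    [6,0,40,0],
    [0,0,20,0],
    [0,0,0,0],
    [0,0,0,0]
  ]
}}

```text
time: 13.7
position: [0.3807, 0.3557, 0.1016]
eef_rot: [0.674, 0.739, 0.001, 0.0]
wrist_force: [0.0, -0.1, -0.5]
gripper_width: 0.0875
```

```bash
python3 -c "
from h import *
to(380.2,354.2,42,95.2)
"
```

```text
t 13.7 pos [380.7 355.7 101.6] th 95.24 tilt [ 0.0016  0.0009 -1.    ] F [ 0.  -0.1 -0.5] w 87.5 q [-0.25  0.49 -0.76  1.94  0.44  0.88 -1.15]
 shift now: [-1.5 -0.7 59.6] turn 0.04
 shift after turn: [-1.5 -0.6 59.6]
```

{"name": "jog_arm", "arguments": {
  "commands": [
    [-1.5,-0.5,20,0],
    [0,0,22,0],
    [0,0,12,0],
    [0,0,5.5,0],
    [0,0,0,0]
  ]
}}

```text
time: 14.32
position: [0.3797, 0.3544, 0.0412]
eef_rot: [0.674, 0.739, 0.0, 0.0]
wrist_force: [0.0, 0.2, 0.9]
gripper_width: 0.0877
```

{"name": "jog_arm", "arguments": {
  "commands": [
    [0,0,0,0],
    [0,0,0,0],
    [0,0,0,0],
    [0,0,0,0],
    [0,0,0,0],
    [0,0,0,0]
  ],
  "gripper": 1
}}

```text
time: 15.08
position: [0.3796, 0.3543, 0.041]
eef_rot: [0.674, 0.739, 0.0, 0.0]
wrist_force: [-0.3, -1.2, 3.4]
gripper_width: 0.0596
```

{"name": "jog_arm", "arguments": {
  "commands": [
    [0,0,-10,0],
    [0,0,-30,0],
    [0,0,-45,0],
    [0,0,-45,0],
    [0,0,-20,0],
    [0,0,0,0],
    [0,0,0,0]
  ]
}}

```text
time: 15.95
position: [0.379, 0.3535, 0.1898]
eef_rot: [0.674, 0.739, -0.001, 0.0]
wrist_force: [0.2, -0.3, -1.5]
gripper_width: 0.0601
```

```bash
python3 -c "
from h import *
to(475.6,-206,192,91.75)
"
```

```text
t 15.95 pos [379.  353.5 189.8] th 95.29 tilt [-0.001  -0.0011 -1.    ] F [ 0.2 -0.3 -1.5] w 60.1 q [-0.18  0.38 -0.83  1.85  0.32  1.05 -1.05]
 shift now: [-566.    44.5   -1.7] turn 3.54
 shift after turn: [-562.2   79.4   -2.2]
```

{"name": "jog_arm", "arguments": {
  "commands": [
    [0,0,0,3.5],
    [-20,3,0,0],
    [-40,6,0,0],
    [-48,7,0,0],
    [-48,7,0,0],
    [-48,7,0,0],
    [-48,7,0,0],
    [-48,7,0,0],
    [-48,7,0,0],
    [-48,7,0,0],
    [-48,7,0,0],
    [-48,6,0,0],
    [-40,5,0,0],
    [-20,3,0,0],
    [0,0,0,0],
    [0,0,0,0]
  ]
}}

```text
time: 17.95
position: [0.4756, -0.193, 0.1904]
eef_rot: [0.695, 0.719, 0.0, -0.001]
wrist_force: [-0.1, 0.2, -0.9]
gripper_width: 0.0596
```

```bash
python3 -c "
from h import *
im,P=shot('w6')
m=(P[...,2]>.165)&(P[...,2]<.205)&(abs(P[...,0]-.475)<.05)&(P[...,1]<-.12)
print(np.percentile(P[m][:,1],[50,99,99.9]))
print('swab',rect(P,(.41,.53,-.15,-.02),(.055,.072)))
print('div',rect(P,(.42,.53,-.2,-.1),(.03,.055)))
to(475.6,-206,47,91.75)
"
```

```text
[-0.1796 -0.1464 -0.1461]
swab {'c': array([471.6, -91.2]), 'size': array([68. , 98.7]), 'yaw': 1.5, 'z': 64.4, 'n': 11548}
div {'c': array([ 475.3, -150.4]), 'size': array([  4.3, 108.7]), 'yaw': -88.65, 'z': 45.3, 'n': 621}
t 18.0 pos [ 475.7 -193.   190.6] th 91.95 tilt [-0.0004  0.0007 -1.    ] F [ 0.  -0.4 -1.4] w 59.4 q [ 0.77  0.31 -0.58  1.87  0.2   1.01  0.14]
 shift now: [-13.1  -0.5 143.6] turn 0.2
 shift after turn: [-13.   -0.5 143.6]
```

View pics/w6.png

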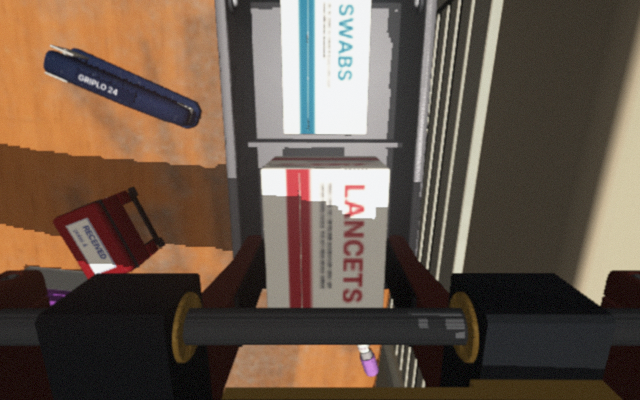

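{"name": "jog_arm", "arguments": {
  "commands": [
    [-7,0,10,0.2],
    [-7.3,-0.5,25,0],
    [0,0,35,0],
    [0,0,30,0],
    [0,0,20,0],
    [0,0,12,0],
    [0,0,6,0],
    [0,0,3,0],
    [0,0,1.5,0],
    [0,0,0,0],
    [0,0,0,0]
  ]
}}

```text
time: 19.38
position: [0.4758, -0.2095, 0.0486]
eef_rot: [0.697, 0.717, 0.0, 0.0]
wrist_force: [0.2, -0.3, -0.2]
gripper_width: 0.0596
```

{"name": "jog_arm", "arguments": {
  "commands": [
    [2,0,1,0],
    [0,0,1,0],
    [0,0,1,0],
    [0,0,0,0],
    [0,0,0,0]
  ]
}}

```text
time: 20.0
position: [0.4756, -0.2074, 0.0452]
eef_rot: [0.697, 0.717, -0.0, -0.0]
wrist_force: [0.2, -0.6, -1.2]
gripper_width: 0.0596
```

{"name": "jog_arm", "arguments": {
  "commands": [
    [0,0,0,0],
    [0,0,0,0],
    [0,0,0,0],
    [0,0,0,0]
  ],
  "gripper": -0.6
}}

```text
time: 20.5
position: [0.4756, -0.2074, 0.0453]
eef_rot: [0.697, 0.717, 0.0, 0.0]
wrist_force: [0.1, -0.3, -0.3]
gripper_width: 0.0703
```

{"name": "jog_arm", "arguments": {
  "commands": [
    [0,0,-8,0],
    [0,0,-20,0],
    [0,0,-35,0],
    [0,0,-45,0],
    [0,0,-45,0],
    [0,0,-45,0],
    [0,0,0,0],
    [0,0,0,0]
  ]
}}

```text
time: 21.5
position: [0.4751, -0.2074, 0.2431]
eef_rot: [0.697, 0.717, -0.0, 0.0]
wrist_force: [0.4, -0.5, -0.9]
gripper_width: 0.0705
```

```bash
python3 -c "
from h import *
im,P=shot('w7')
print('lanc',rect(P,(.41,.53,-.26,-.152),(.046,.06)))
print('div',rect(P,(.42,.53,-.2,-.1),(.03,.044)))
print('bar',rect(P,(.42,.53,-.29,-.26),(.075,.1)))
im,d=robot.capture('top');T=cloud('top',d)
print('lanc',rect(T,(.41,.53,-.26,-.152),(.046,.06)))
print('bar',rect(T,(.42,.53,-.29,-.26),(.075,.1)))
to(474,-208,240,181.75)
"
```

```text
lanc {'c': array([ 475.2, -206.8]), 'size': array([59.7, 89.1]), 'yaw': 1.62, 'z': 49.4, 'n': 4668}Traceback (most recent call last):
  File "<string>", line 5, in <module>
    print('div',rect(P,(.42,.53,-.2,-.1),(.03,.044)))
                ~~~~^^^^^^^^^^^^^^^^^^^^^^^^^^^^^^^^
  File "h.py", line 30, in rect
    k=1+np.argmax(s[1:,4]); m=(l==k)&m0
        ~~~~~~~~~^^^^^^^^^
    return _wrapfunc(a, 'argmax', axis=axis, out=out, **kwds)
    return bound(*args, **kwds)
ValueError: attempt to get argmax of an empty sequence
```

View pics/w7.png

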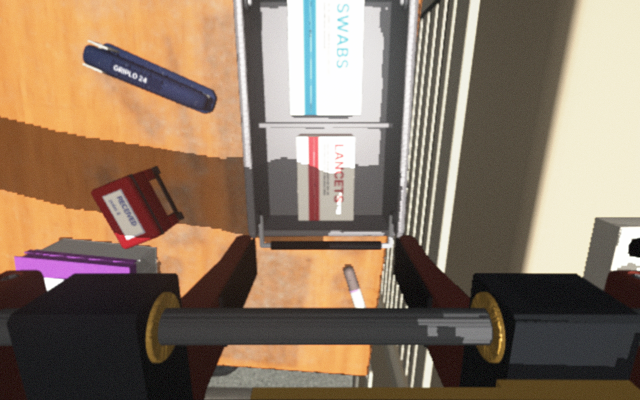

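{"name": "jog_arm", "arguments": {
  "commands": [
    [-20,0,0,0],
    [-40,0,0,0],
    [0,0,0,-10],
    [0,0,0,-10],
    [0,0,0,-10],
    [0,0,0,-10],
    [0,0,0,-10],
    [0,0,0,-10],
    [0,0,0,-10],
    [0,0,0,-10],
    [0,0,0,-10],
    [0,0,0,0],
    [0,0,0,0]
  ],
  "gripper": 0.3
}}

```text
time: 23.18
position: [0.4769, -0.2681, 0.2426]
eef_rot: [-0.012, 1.0, 0.0, -0.0]
wrist_force: [-0.9, 0.1, -0.5]
gripper_width: 0.0309
```

```bash
python3 -c "
from h import *
im,P=shot('w8')
print('bar',rect(P,(.42,.53,-.29,-.26),(.075,.1)))
im,d=robot.capture('top');T=cloud('top',d)
to(477.3,-268.3,125,181.75)
"
```

```text
bar {'c': array([ 475.5, -267.1]), 'size': array([  7.9, 108.9]), 'yaw': -88.5, 'z': 82.2, 'n': 900}
t 23.27 pos [ 477.1 -267.7  243. ] th -178.56 tilt [-0.0004  0.0002 -1.    ] F [ 0.3 -0.1 -0.6] w 31.0 q [ 1.08  0.38 -0.86  1.72  0.31  1.18  1.74]
 shift now: [ -0.2  -0.7 118. ] turn -0.31
 shift after turn: [ -0.2  -0.6 118. ]
```

View pics/w8.png

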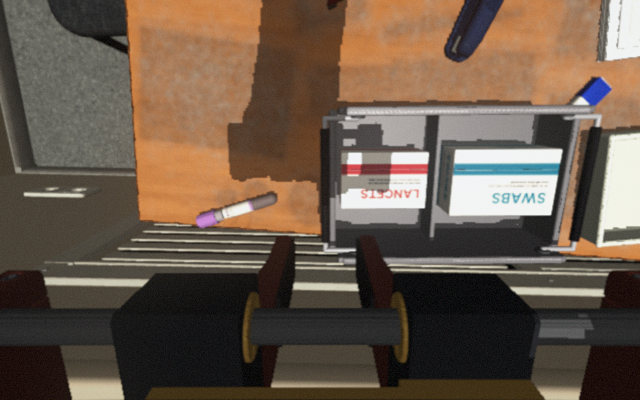

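{"name": "jog_arm", "arguments": {
  "commands": [
    [0,0,20,0],
    [0,0,40,0],
    [0,0,40,0],
    [0,0,25,0],
    [0,0,14,0],
    [0,0,9,0],
    [0,0,0,0],
    [0,0,0,0]
  ]
}}

```text
time: 24.28
position: [0.4778, -0.2676, 0.0961]
eef_rot: [-0.014, 1.0, -0.0, 0.001]
wrist_force: [-0.3, -0.9, -0.1]
gripper_width: 0.0305
```

{"name": "jog_arm", "arguments": {
  "commands": [
    [0,0,0,0],
    [0,0,0,0],
    [0,0,0,0],
    [0,0,0,0],
    [0,0,0,0]
  ],
  "gripper": 1
}}

```text
time: 24.9
position: [0.4772, -0.2674, 0.0952]
eef_rot: [-0.014, 1.0, 0.0, -0.0]
wrist_force: [-0.6, 0.3, 0.3]
gripper_width: 0.0001
```

```bash
python3 -c "
from h import *
im,P=shot('w9')
im,d=robot.capture('scene');save('s9',im[110:220,270:430].repeat(4,0).repeat(4,1))
im,d=robot.capture('top');T=cloud('top',d);save('t9',im[150:260,300:460].repeat(5,0).repeat(5,1))
to(477.3,-268.3,125,181.75)
"
```

```text
t 25.05 pos [ 477.2 -267.4   95.2] th -178.4 tilt [-0.  0. -1.] F [0.1 0.7 1. ] w 0.5 q [ 1.    0.55 -0.76  1.88  0.48  0.91  1.6 ]
 shift now: [ -0.   -0.9 -29.8] turn -0.15
 shift after turn: [ -0.   -0.9 -29.8]
```

View pics/w9.png

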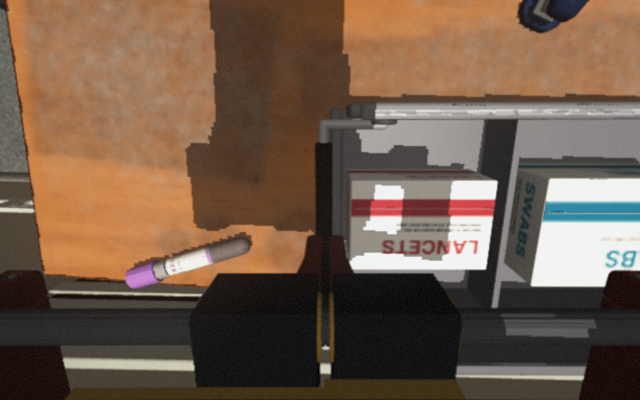

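View pics/s9.png

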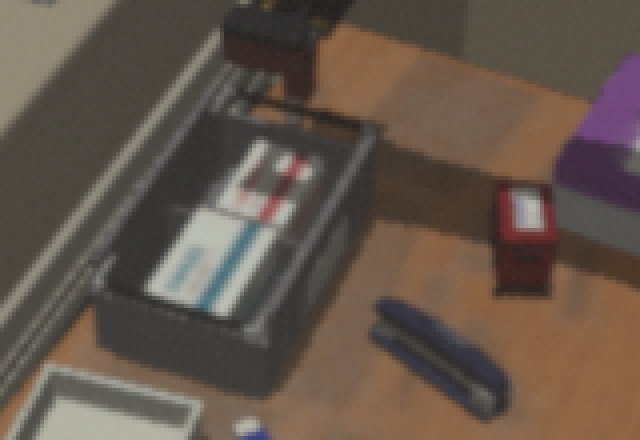

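View pics/t9.png

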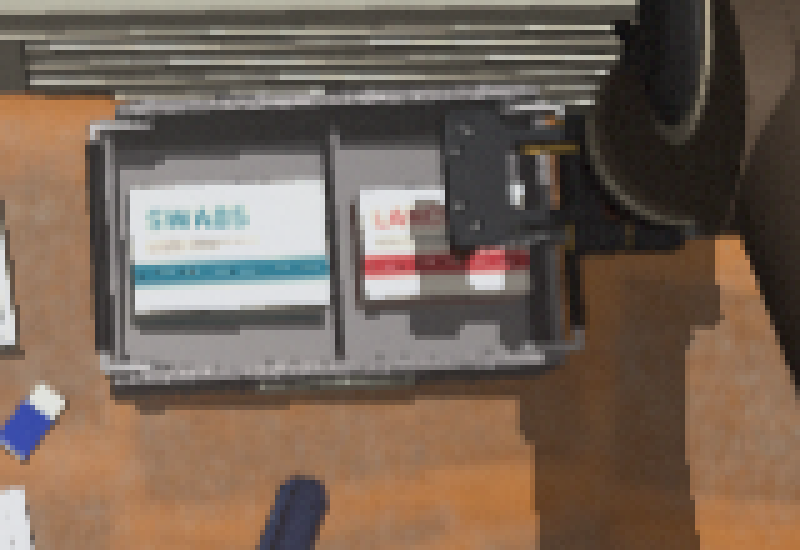

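```bash
python3 - <<'E'
from h import *
z=np.load('w9.npz');P=z['P'];im=z['im']
for v in range(150,300,12): print(v,[ (u,(P[v,u]*1000).round(0)) for u in (318,324)])
save('w9c',cv2.resize(im[200:400,220:420],None,fx=3,fy=3))
E
```

```text
150 [(318, array([ 424., -272.,   82.])), (324, array([ 424., -269.,   83.]))]
162 [(318, array([ 430., -272.,   82.])), (324, array([ 430., -269.,   83.]))]
174 [(318, array([ 437., -272.,   81.])), (324, array([ 436., -269.,   82.]))]
186 [(318, array([ 443., -272.,   81.])), (324, array([ 443., -269.,   83.]))]
198 [(318, array([ 449., -272.,   82.])), (324, array([ 449., -269.,   82.]))]
210 [(318, array([ 456., -272.,   81.])), (324, array([ 456., -268.,   82.]))]
222 [(318, array([ 463., -271.,   82.])), (324, array([ 462., -268.,   82.]))]
234 [(318, array([ 470., -271.,   81.])), (324, array([ 469., -268.,   83.]))]
246 [(318, array([ 465., -271.,  110.])), (324, array([ 466., -268.,  106.]))]
258 [(318, array([ 465., -270.,  123.])), (324, array([ 466., -268.,  119.]))]
270 [(318, array([ 465., -270.,  133.])), (324, array([ 466., -268.,  131.]))]
282 [(318, array([ 443., -270.,  184.])), (324, array([ 466., -268.,  141.]))]
294 [(318, array([ 445., -270.,  187.])), (324, array([ 466., -268.,  149.]))]
```

View pics/w9c.png

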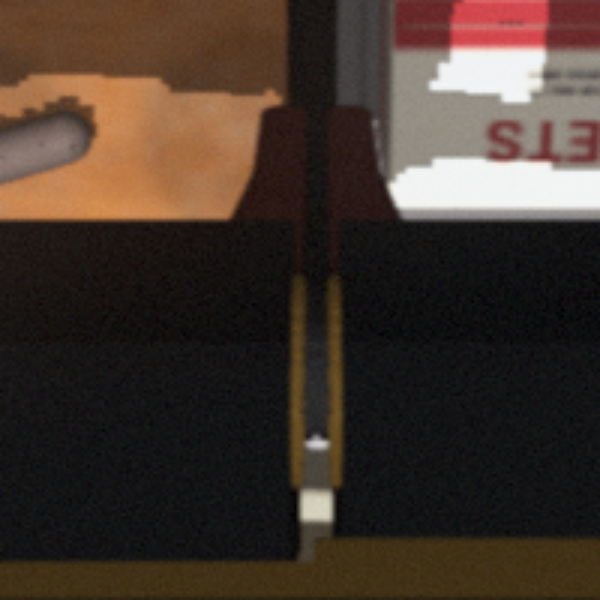

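```bash
python3 - <<'E'
from h import *
z=np.load('w9.npz');P=z['P']*1000
for v in range(230,276,4): print(v,[ (u,P[v,u].round(0)) for u in (300,306,312,336,342)])
s,p,t,R=pose();print(p,campose('wrist',s)[2])
E
```

```text
230 [(300, array([ 497., -287.,   -0.])), (306, array([ 497., -282.,   -1.])), (312, array([ 496., -277.,    1.])), (336, array([ 473., -261.,   64.])), (342, array([ 495., -254.,    3.]))]
234 [(300, array([ 500., -287.,   -1.])), (306, array([ 500., -282.,    1.])), (312, array([ 500., -277.,    0.])), (336, array([ 476., -261.,   63.])), (342, array([ 498., -253.,    4.]))]
238 [(300, array([ 503., -286.,    0.])), (306, array([ 503., -282.,   -0.])), (312, array([ 465., -274.,   99.])), (336, array([ 465., -262.,   99.])), (342, array([ 465., -259.,   98.]))]
242 [(300, array([ 507., -286.,    1.])), (306, array([ 507., -282.,   -1.])), (312, array([ 465., -274.,  104.])), (336, array([ 465., -262.,  104.])), (342, array([ 465., -259.,  104.]))]
246 [(300, array([ 510., -286.,   -0.])), (306, array([ 465., -276.,  110.])), (312, array([ 466., -274.,  108.])), (336, array([ 465., -263.,  110.])), (342, array([ 465., -260.,  109.]))]
250 [(300, array([ 514., -286.,    0.])), (306, array([ 465., -276.,  115.])), (312, array([ 465., -273.,  114.])), (336, array([ 465., -263.,  114.])
[... 537 characters left out ...]
336, array([ 464., -263.,  128.])), (342, array([ 465., -261.,  126.]))]
266 [(300, array([ 466., -278.,  130.])), (306, array([ 465., -275.,  130.])), (312, array([ 465., -273.,  131.])), (336, array([ 465., -263.,  129.])), (342, array([ 464., -261.,  131.]))]
270 [(300, array([ 465., -277.,  133.])), (306, array([ 465., -275.,  134.])), (312, array([ 464., -273.,  135.])), (336, array([ 465., -263.,  134.])), (342, array([ 465., -261.,  134.]))]
274 [(300, array([ 443., -274.,  181.])), (306, array([ 443., -273.,  180.])), (312, array([ 443., -271.,  180.])), (336, array([ 443., -265.,  180.])), (342, array([ 443., -264.,  180.]))]
[ 477.2447 -267.3672   95.2155] [ 0.4045 -0.2691  0.2565]
```

```bash
python3 - <<'E'
from h import *
im,d=robot.capture('scene');P=cloud('scene',d)*1000
np.savez('s10',im=im,P=P)
m=(abs(P[...,0]-477)<25)&(abs(P[...,1]+267)<25)&(P[...,2]>60)
vs,us=np.where(m)
print(us.min(),us.max(),vs.min(),vs.max())
for v in range(vs.min(),vs.max()+1):
    k=us[vs==v]
    if len(k): print(v,k.min(),k.max(),[(P[v,u].round(0).tolist(),im[v,u].tolist()) for u in (k.min(),(k.min()+k.max())//2,k.max())])
E
```

```text
336 360 2 144
2 360 360 [([457.0, -291.0, 520.0], [56, 64, 71]), ([457.0, -291.0, 520.0], [56, 64, 71]), ([457.0, -291.0, 520.0], [56, 64, 71])]
3 357 357 [([456.0, -266.0, 527.0], [55, 63, 70]), ([456.0, -266.0, 527.0], [55, 63, 70]), ([456.0, -266.0, 527.0], [55, 63, 70])]
4 356 357 [([458.0, -263.0, 525.0], [54, 60, 67]), ([458.0, -263.0, 525.0], [54, 60, 67]), ([454.0, -261.0, 527.0], [55, 61, 69])]
5 354 356 [([465.0, -268.0, 519.0], [53, 59, 66]), ([459.0, -259.0, 524.0], [51, 58, 64]), ([454.0, -255.0, 527.0], [55, 61, 68])]
6 353 356 [([465.0, -263.0, 519.0], [53, 60, 66]), ([462.0, -260.0, 521.0], [54, 60, 67]), ([452.0, -251.0, 526.0], [57, 63, 70])]
7 351 355 [([475.0, -273.0, 510.0], [49, 54, 60]), ([464.0, -260.0, 517.0], [57, 64, 70]), ([455.0, -250.0, 523.0], [56, 63, 70])]
8 347 355 [([494.0, -291.0, 497.0], [56, 61, 66]), ([471.0, -263.0, 513.0], [50, 56, 63]), ([454.0, -248.0, 522.0], [57, 64, 72])]
9 349 354 [([476.0, -261.0, 510.0], [49, 55, 61]), ([467.0, -253.0, 515.0], [58, 65, 71]), ([456.0, -246.0, 520.0], [56, 63, 71])]
10 346 350 [([495.0, -289.0, 492.0], [
[... 6924 characters left out ...]
, 41, 46]), ([453.0, -264.0, 79.0], [33, 37, 43])]
140 350 351 [([455.0, -262.0, 76.0], [39, 46, 56]), ([455.0, -262.0, 76.0], [39, 46, 56]), ([452.0, -263.0, 76.0], [39, 46, 56])]
141 337 341 [([499.0, -256.0, 61.0], [62, 65, 69]), ([492.0, -255.0, 63.0], [62, 67, 76]), ([486.0, -259.0, 63.0], [60, 64, 71])]
142 340 345 [([487.0, -252.0, 63.0], [60, 62, 65]), ([480.0, -254.0, 64.0], [58, 59, 61]), ([472.0, -260.0, 62.0], [60, 67, 77])]
143 345 348 [([470.0, -257.0, 61.0], [59, 61, 66]), ([467.0, -257.0, 62.0], [59, 63, 70]), ([462.0, -262.0, 61.0], [54, 58, 65])]
144 349 349 [([457.0, -258.0, 61.0], [57, 59, 63]), ([457.0, -258.0, 61.0], [57, 59, 63]), ([457.0, -258.0, 61.0], [57, 59, 63])]
```

{"name": "jog_arm", "arguments": {
  "commands": [
    [0,0,0,0],
    [0,0,0,0],
    [0,0,0,0],
    [0,0,8,0],
    [0,0,8,0],
    [0,0,5,0],
    [0,0,3,0],
    [0,0,0,0],
    [0,0,0,0]
  ],
  "gripper": 0.3
}}

```text
time: 26.22
position: [0.4774, -0.2674, 0.0714]
eef_rot: [-0.014, 1.0, -0.0, 0.0]
wrist_force: [0.2, -0.2, -0.2]
gripper_width: 0.0309
```

{"name": "jog_arm", "arguments": {
  "commands": [
    [0,0,0,0],
    [0,0,0,0],
    [0,0,0,0],
    [0,0,0,0],
    [0,0,0,0]
  ],
  "gripper": 1
}}

```text
time: 26.85
position: [0.4773, -0.2678, 0.0714]
eef_rot: [-0.014, 1.0, -0.0, 0.0]
wrist_force: [1.0, -2.5, 1.0]
gripper_width: 0.008
```

{"name": "jog_arm", "arguments": {
  "commands": [
    [0,1,-7.8,0],
    [0,3,-7.2,0],
    [0,4.8,-6.2,0],
    [0,6.2,-4.8,0],
    [0,7.2,-3,0],
    [0,7.8,-1,0],
    [0,0,0,0]
  ]
}}

```text
time: 27.72
position: [0.4766, -0.2371, 0.1018]
eef_rot: [-0.014, 1.0, -0.0, 0.0]
wrist_force: [1.1, -2.4, -5.2]
gripper_width: 0.0084
```

```bash
python3 -c "
from h import *
to(477,-237.5,101,181.75)
im,P=shot('w10')
print(rect(P,(.5,.6,-.3,0.05),(.083,.11)),rect(P,(.38,.43,-.3,0.05),(.083,.11)))
"
```

```text
t 27.73 pos [ 476.6 -237.1  101.8] th -178.36 tilt [ 0.0006 -0.0007 -1.    ] F [ 1.1 -2.4 -5.2] w 8.4 q [ 0.97  0.52 -0.78  1.91  0.46  0.9   1.56]
 shift now: [-0.4 -0.4  0.8] turn -0.11
 shift after turn: [-0.4 -0.4  0.8]
{'c': array([ 543.4, -114.8]), 'size': array([ 9.5, 79.3]), 'yaw': 0.76, 'z': 99.0, 'n': 3879} {'c': array([ 401.2, -122. ]), 'size': array([ 7.3, 49.2]), 'yaw': 1.49, 'z': 107.0, 'n': 1428}
```

View pics/w10.png

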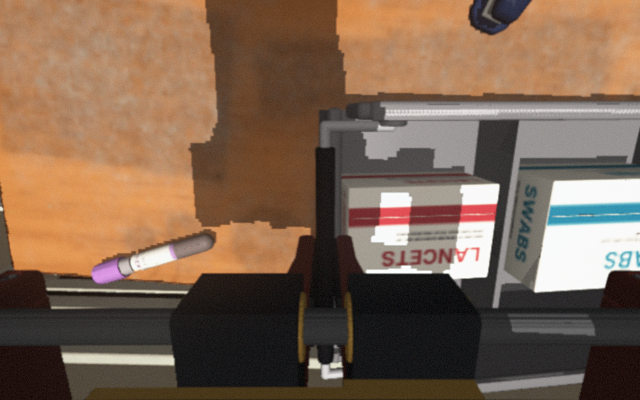

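{"name": "jog_arm", "arguments": {
  "commands": [
    [0,-7.8,1,0],
    [0,-7.2,3,0],
    [0,-6.2,4.8,0],
    [0,-4.8,6.2,0],
    [0,-3,7.2,0],
    [0,-1,7.6,0],
    [0,0,0,0],
    [0,0,0,0]
  ]
}}

```text
time: 28.78
position: [0.4776, -0.2662, 0.0722]
eef_rot: [-0.014, 1.0, 0.0, 0.0]
wrist_force: [-4.4, 6.4, 5.7]
gripper_width: 0.0077
```

```bash
python3 -c "
from h import *
to(477,-237.5,101,181.75)
im,P=shot('w11')
im,d=robot.capture('top');T=cloud('top',d);save('t11',im[150:260,300:460].repeat(5,0).repeat(5,1))
for X in (P,T):
  print(rect(X,(.5,.6,-.3,0.05),(.083,.11)),rect(X,(.38,.43,-.3,0.05),(.083,.11)))
  print('swab',rect(X,(.41,.53,-.15,-.02),(.055,.072)))
print('Lbar',rect(T,(.42,.53,-.03,.02),(.075,.1)))
"
```

```text
t 28.77 pos [ 477.6 -266.2   72.2] th -178.35 tilt [ 0.0001  0.0007 -1.    ] F [-4.4  6.4  5.7] w 7.7 q [ 0.98  0.58 -0.74  1.9   0.51  0.86  1.58]
 shift now: [ -0.2  28.8 -28.8] turn -0.1
 shift after turn: [ -0.3  28.7 -28.8]
{'c': array([ 541.3, -157.6]), 'size': array([ 3.7, 54.5]), 'yaw': 1.96, 'z': 88.7, 'n': 1386} {'c': array([ 404.2, -199.4]), 'size': array([  9.7, 112.9]), 'yaw': 1.99, 'z': 92.2, 'n': 5513}
swab {'c': array([ 471.8, -118.1]), 'size': array([44. , 68.6]), 'yaw': -88.48, 'z': 64.1, 'n': 8699}
{'c': array([ 542. , -141.9]), 'size': array([  7.7, 223.5]), 'yaw': 0.98, 'z': 91.8, 'n': 203} {'c': array([397.6, -93.7]), 'size': array([  6.1, 116.6]), 'yaw': 0.77, 'z': 92.3, 'n': 96}
swab {'c': array([468.5, -88.5]), 'size': array([ 66.1, 102.8]), 'yaw': 1.21, 'z': 64.4, 'n': 917}
Lbar {'c': array([472.8, -18.6]), 'size': array([  6.4, 105.5]), 'yaw': -88.15, 'z': 82.4, 'n': 92}
```

View pics/t11.png

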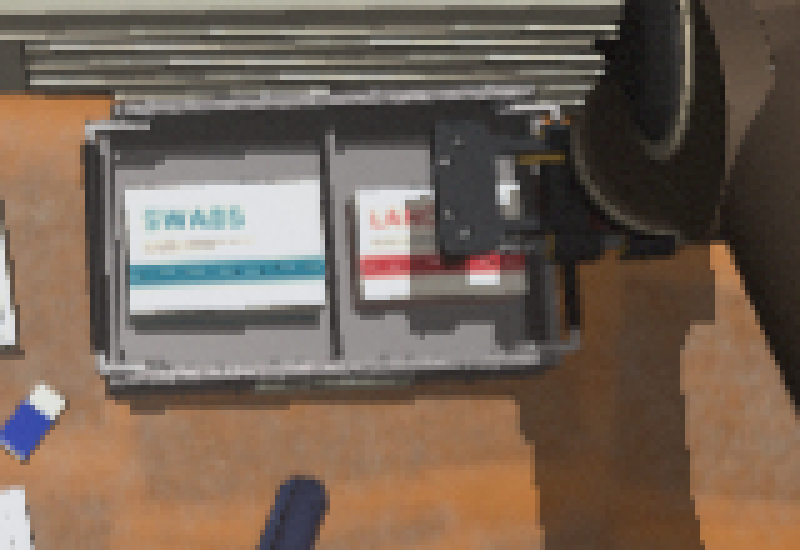

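{"name": "jog_arm", "arguments": {
  "commands": [
    [0,0,0,0],
    [0,0,0,0],
    [0,0,0,0],
    [0,0,0,0]
  ],
  "gripper": 0.8
}}

```text
time: 29.38
position: [0.4776, -0.2663, 0.0721]
eef_rot: [-0.014, 1.0, 0.0, 0.0]
wrist_force: [-3.1, 6.9, 4.7]
gripper_width: 0.0087
```

{"name": "jog_arm", "arguments": {
  "commands": [
    [0,1,-7.8,0],
    [0,3,-7.2,0],
    [0,0,0,0]
  ]
}}

```text
time: 29.75
position: [0.4778, -0.2627, 0.087]
eef_rot: [-0.014, 1.0, 0.0, 0.001]
wrist_force: [0.4, 5.1, -3.8]
gripper_width: 0.0089
```

```bash
python3 -c "
from h import *
im,P=shot('w12')
to(477,-237.5,101,181.75)
"
```

```text
t 29.8 pos [ 477.8 -262.9   86.8] th -178.37 tilt [ 0.0011  0.0003 -1.    ] F [ 0.4  5.7 -4.9] w 8.8 q [ 0.99  0.56 -0.76  1.89  0.49  0.89  1.58]
 shift now: [  0.   25.4 -14.2] turn -0.12
 shift after turn: [ -0.   25.4 -14.2]
```

View pics/w12.png

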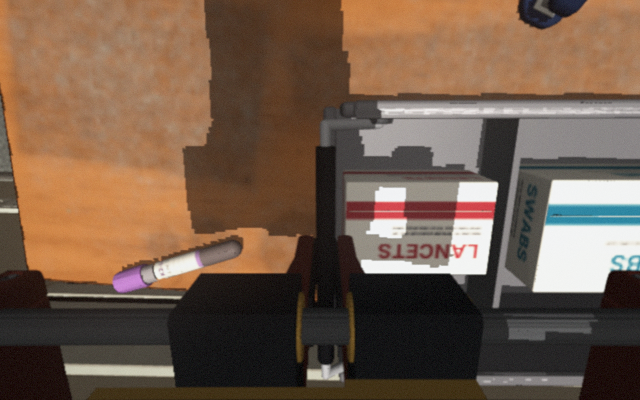

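```bash
python3 - <<'E'
from h import *
P=np.load('w12.npz')['P']*1000
print('bar',[P[v,325].round(0).tolist() for v in (160,190,220)])
print('wall',[P[105,u].round(0).tolist() for u in (400,450,500,600)])
print('wall',[P[110,u].round(0).tolist() for u in (400,450,500,600)])
print('lanc',[P[v,u].round(0).tolist() for v,u in ((190,370),(190,480),(260,370),(260,470))])
E
```

```text
bar [[426.0, -264.0, 99.0], [440.0, -264.0, 98.0], [453.0, -263.0, 100.0]]
wall [[402.0, -232.0, 92.0], [402.0, -210.0, 92.0], [401.0, -189.0, 93.0], [400.0, -145.0, 92.0]]
wall [[404.0, -232.0, 93.0], [404.0, -210.0, 93.0], [403.0, -188.0, 92.0], [402.0, -145.0, 93.0]]
lanc [[450.0, -237.0, 49.0], [448.0, -172.0, 50.0], [495.0, -234.0, 50.0], [494.0, -171.0, 49.0]]
```

{"name": "jog_arm", "arguments": {
  "commands": [
    [0,4.8,-6.2,0],
    [0,6.2,-4.8,0],
    [0,7.2,-3,0],
    [0,7.8,-1,0],
    [0,7.8,1,0],
    [0,0,0,0]
  ]
}}

```text
time: 30.55
position: [0.4764, -0.2283, 0.1005]
eef_rot: [-0.015, 1.0, 0.0, 0.0]
wrist_force: [0.1, 2.0, 3.7]
gripper_width: 0.0088
```

```bash
python3 -c "
from h import *
im,P=shot('w13')
P=P*1000
to(477,-237.5,101,181.75)
print('wall',[P[105,u].round(0).tolist() for u in (400,450,500,600)])
print('wall',[P[110,u].round(0).tolist() for u in (400,450,500,600)])
"
```

```text
t 30.6 pos [ 476.4 -228.6  100.5] th -178.34 tilt [ 0.0001  0.0006 -1.    ] F [-0.3  2.2  4.2] w 8.8 q [ 0.96  0.52 -0.78  1.92  0.46  0.9   1.54]
 shift now: [-0.3 -8.9 -0.5] turn -0.09
 shift after turn: [-0.3 -8.9 -0.5]
wall [[401.0, -195.0, 93.0], [400.0, -171.0, 92.0], [399.0, -148.0, 93.0], [398.0, -101.0, 93.0]]
wall [[403.0, -195.0, 92.0], [402.0, -171.0, 92.0], [402.0, -147.0, 92.0], [400.0, -99.0, 91.0]]
```

View pics/w13.png

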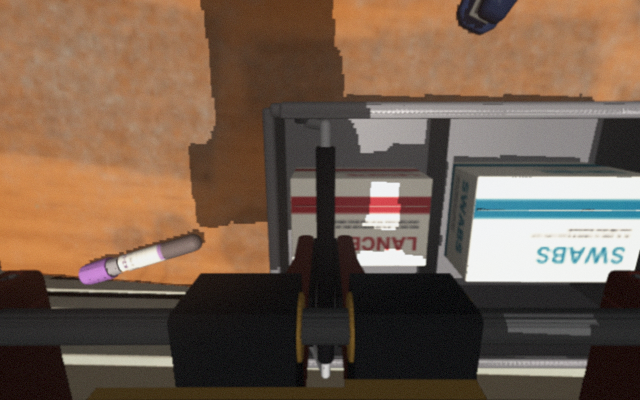

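{"name": "jog_arm", "arguments": {
  "commands": [
    [0,7.2,3,0],
    [0,6.2,4.8,0],
    [0,4.8,6.2,0],
    [0,3,7.2,0],
    [0,1,5,0],
    [0,0,0,0]
  ]
}}

```text
time: 31.35
position: [0.4753, -0.2073, 0.0737]
eef_rot: [-0.014, 1.0, 0.0, -0.0]
wrist_force: [-0.3, -0.4, -0.9]
gripper_width: 0.0088
```

{"name": "jog_arm", "arguments": {
  "commands": [
    [0,0,0,0],
    [0,0,0,0],
    [0,0,-10,0],
    [0,0,-30,0],
    [0,0,-40,0],
    [0,0,-20,0],
    [0,0,0,0],
    [0,0,0,0]
  ],
  "gripper": 0.3
}}

```text
time: 32.35
position: [0.475, -0.2075, 0.1737]
eef_rot: [-0.014, 1.0, -0.0, -0.0]
wrist_force: [-0.4, 0.6, 0.4]
gripper_width: 0.0308
```

```bash
python3 -c "
from h import *
im,P=shot('w14')
im,d=robot.capture('top');T=cloud('top',d);save('t14',im[150:260,260:420].repeat(5,0).repeat(5,1))
print('bar',rect(P,(.42,.53,-.22,-.19),(.07,.1)))
print('wall',rect(P,(.39,.43,-.3,0.05),(.083,.11)))
print('Tw',rect(T,(.39,.43,-.3,0.05),(.083,.11)),rect(T,(.5,.6,-.3,0.05),(.083,.11)))
print('Lbar',rect(T,(.42,.53,-.03,.02),(.075,.1)))
to(471,-19,160,181.75)
"
```

```text
bar {'c': array([ 475.3, -206.7]), 'size': array([  7.8, 109.5]), 'yaw': -88.19, 'z': 82.2, 'n': 1446}
wall {'c': array([ 403. , -144.1]), 'size': array([  9.5, 224.1]), 'yaw': 1.51, 'z': 92.2, 'n': 3638}
Tw {'c': array([ 399.8, -164. ]), 'size': array([  5.8, 191. ]), 'yaw': 1.64, 'z': 92.2, 'n': 153} {'c': array([539.6, -88.7]), 'size': array([  7.7, 111.9]), 'yaw': 2.54, 'z': 91.2, 'n': 103}
Lbar {'c': array([471. , -19.9]), 'size': array([ 6.2, 97.1]), 'yaw': -88.64, 'z': 82.1, 'n': 88}
t 32.45 pos [ 474.9 -207.2  173.3] th -178.4 tilt [-0.0015  0.0007 -1.    ] F [0.6 0.6 0.1] w 30.8 q [ 0.99  0.41 -0.85  1.87  0.36  1.02  1.59]
 shift now: [ -1.4 188.3  13.4] turn -0.15
 shift after turn: [ -1.9 188.3  13.3]
```

View pics/w14.png

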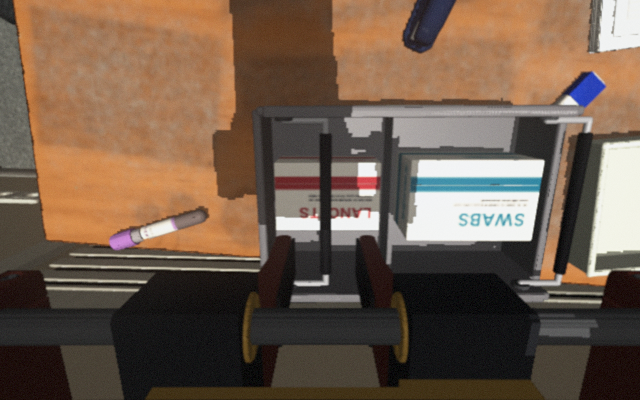

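{"name": "jog_arm", "arguments": {
  "commands": [
    [0,20,0,0],
    [0,40,0,0],
    [0,45,0,0],
    [0,45,0,0],
    [-1,30,0,0],
    [0,9,0,0],
    [0,0,0,0],
    [0,0,0,0]
  ]
}}

```text
time: 33.45
position: [0.4712, -0.0196, 0.174]
eef_rot: [-0.013, 1.0, -0.0, -0.0]
wrist_force: [-0.3, -0.4, -0.5]
gripper_width: 0.0307
```

```bash
python3 -c "
from h import *
im,P=shot('w15')
print('Lbar',rect(P,(.42,.53,-.03,.02),(.075,.1)))
print('end',rect(P,(.42,.53,-.045,-.015),(.05,.069)))
print('swab',rect(P,(.41,.53,-.15,-.02),(.055,.072)))
to(471,-19,71.5,181.75)
"
```

```text
Lbar {'c': array([475.3, -16.5]), 'size': array([  8.1, 108.8]), 'yaw': -88.13, 'z': 82.1, 'n': 1433}
end {'c': array([469.4, -39.3]), 'size': array([10.7, 67.7]), 'yaw': -88.8, 'z': 64.3, 'n': 1095}
swab {'c': array([470.9, -86.6]), 'size': array([ 68., 105.]), 'yaw': 1.51, 'z': 64.5, 'n': 10334}
t 33.5 pos [471.2 -19.7 174. ] th -178.51 tilt [-0.0005 -0.0002 -1.    ] F [-0.5 -0.1 -0.5] w 30.8 q [ 0.71  0.34 -0.93  1.97  0.33  0.99  1.22]
 shift now: [  0.2   0.7 102.5] turn -0.26
 shift after turn: [  0.2   0.7 102.5]
```

View pics/w15.png

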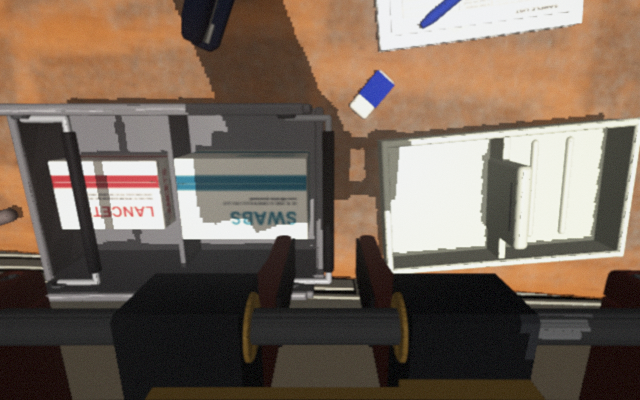

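{"name": "jog_arm", "arguments": {
  "commands": [
    [0,3,20,0],
    [0,0,35,0],
    [0,0,25,0],
    [0,0,14,0],
    [0,0,6,0],
    [0,0,2,0],
    [0,0,0,0]
  ]
}}

```text
time: 34.38
position: [0.4717, -0.0155, 0.0728]
eef_rot: [-0.014, 1.0, -0.0, 0.0]
wrist_force: [0.5, 0.9, -0.6]
gripper_width: 0.0309
```

{"name": "jog_arm", "arguments": {
  "commands": [
    [0,0,0,0],
    [0,0,0,0],
    [0,0,0,0],
    [0,0,0,0]
  ],
  "gripper": 0.8
}}

```text
time: 34.88
position: [0.4714, -0.0171, 0.0725]
eef_rot: [-0.013, 1.0, -0.001, 0.0]
wrist_force: [0.7, -5.2, 2.6]
gripper_width: 0.0088
```

{"name": "jog_arm", "arguments": {
  "commands": [
    [0,-1,-7.8,0],
    [0,-3,-7.2,0],
    [0,-4.8,-6.2,0],
    [0,-6.2,-4.8,0],
    [0,-7.2,-3,0],
    [0,-7.8,-1,0],
    [0,-7.8,1,0],
    [0,0,0,0]
  ]
}}

```text
time: 35.88
position: [0.4727, -0.0544, 0.1012]
eef_rot: [-0.013, 1.0, -0.0, 0.0]
wrist_force: [-0.4, -0.2, 1.8]
gripper_width: 0.0088
```

```bash
python3 -c "
from h import *
im,P=shot('w16')
to(471,-19,71.5,181.75)
print('wall',rect(P,(.39,.43,-.3,0.05),(.083,.11)))
"
```

```text
t 35.92 pos [472.7 -54.  101.3] th -178.46 tilt [ 0.0006 -0.0005 -1.    ] F [ 1.6 -0.7  1.6] w 9.0 q [ 0.7   0.45 -0.85  2.04  0.45  0.85  1.19]
 shift now: [ 0.8 35.  29.8] turn -0.21
 shift after turn: [ 0.6 35.  29.8]
wall {'c': array([ 406.5, -121. ]), 'size': array([ 19.4, 181.9]), 'yaw': 1.49, 'z': 92.3, 'n': 6469}
```

View pics/w16.png

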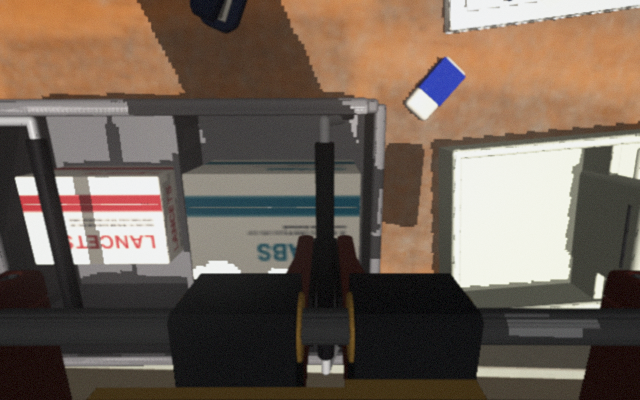

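{"name": "jog_arm", "arguments": {
  "commands": [
    [0,-7.2,3,0],
    [0,-6.2,4.8,0],
    [0,-4.8,6.2,0],
    [0,-3,7.2,0],
    [0,-1,4,0],
    [0,0,0,0]
  ]
}}

```text
time: 36.67
position: [0.4726, -0.0756, 0.0756]
eef_rot: [-0.014, 1.0, -0.0, -0.0]
wrist_force: [-0.2, -1.3, -0.8]
gripper_width: 0.009
```

{"name": "jog_arm", "arguments": {
  "commands": [
    [0,0,0,0],
    [0,0,0,0],
    [0,0,-10,0],
    [0,0,-30,0],
    [0,0,-40,0],
    [0,0,-20,0],
    [0,0,0,0],
    [0,0,0,0]
  ],
  "gripper": 0.3
}}

```text
time: 37.67
position: [0.4724, -0.0756, 0.1755]
eef_rot: [-0.014, 1.0, -0.0, -0.0]
wrist_force: [0.5, -0.4, 0.1]
gripper_width: 0.0307
```

```bash
python3 -c "
from h import *
im,P=shot('w17')
print('Lbar',rect(P,(.42,.53,-.10,-.05),(.075,.1)))
print('Rbar',rect(P,(.42,.53,-.23,-.18),(.075,.1)))
print('wallN',rect(P,(.39,.43,-.3,0.05),(.083,.11)))
print('wallF',rect(P,(.51,.58,-.3,0.05),(.083,.11)))
to(470,139.5,175,186.7)
"
```

```text
Lbar {'c': array([475.4, -75.4]), 'size': array([  7.7, 109.1]), 'yaw': -88.24, 'z': 82.1, 'n': 1391}
Rbar {'c': array([ 475.5, -205.1]), 'size': array([  8.9, 109.1]), 'yaw': -87.9, 'z': 82.0, 'n': 1654}
wallN {'c': array([ 402.7, -142.5]), 'size': array([  9.8, 224.6]), 'yaw': 1.81, 'z': 92.3, 'n': 3616}
wallF {'c': array([541.4, -73.3]), 'size': array([ 9. , 53.5]), 'yaw': 2.27, 'z': 91.9, 'n': 807}
t 37.73 pos [472.3 -75.5 175.2] th -178.4 tilt [-0.0013  0.0002 -1.    ] F [ 0.8 -1.1 -0.2] w 30.6 q [ 0.82  0.35 -0.92  1.95  0.33  1.    1.34]
 shift now: [ -3.7 215.    0.3] turn -5.1
 shift after turn: [-22.8 213.8   0.2]
```

View pics/w17.png

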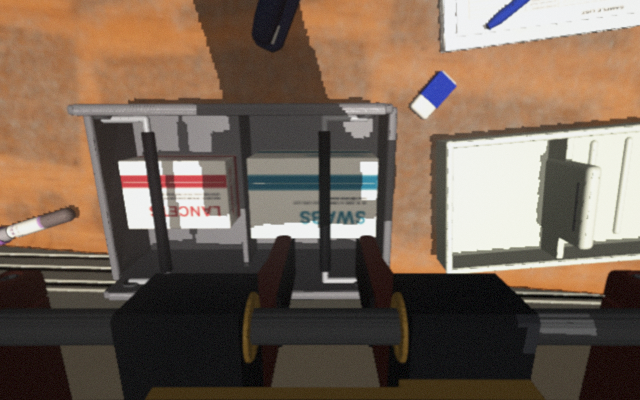

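{"name": "jog_arm", "arguments": {
  "commands": [
    [0,25,0,-5],
    [-2,45,0,0],
    [-4,45,0,0],
    [-6,45,0,0],
    [-6,35,0,0],
    [-4,19,0,0],
    [0,0,0,0],
    [0,0,0,0]
  ]
}}

```text
time: 38.72
position: [0.4718, 0.1396, 0.1755]
eef_rot: [-0.058, 0.998, -0.0, -0.001]
wrist_force: [-0.3, -0.7, -0.5]
gripper_width: 0.031
```

```bash
python3 -c "
from h import *
im,P=shot('w18')
print('tray',rect(P,(.38,.6,.01,.3),(.033,.055)))
print('grip',rect(P,(.38,.6,.05,.2),(.058,.08)))
im,d=robot.capture('top');T=cloud('top',d)
to(470,139.5,175,186.7)
"
```

```text
tray {'c': array([473.1, 142.5]), 'size': array([124.1, 217.6]), 'yaw': 6.61, 'z': 40.2, 'n': 3901}
grip {'c': array([472.3, 142.8]), 'size': array([11. , 70.4]), 'yaw': -83.46, 'z': 65.9, 'n': 1136}
t 38.83 pos [472.2 138.9 175.7] th -173.44 tilt [-0.0006 -0.0006 -1.    ] F [-0.  -1.2 -0.3] w 30.5 q [ 0.39  0.4  -0.97  1.92  0.38  1.02  0.94]
 shift now: [2.1 0.8 0.8] turn -0.14
 shift after turn: [2.1 0.8 0.7]
```

View pics/w18.png

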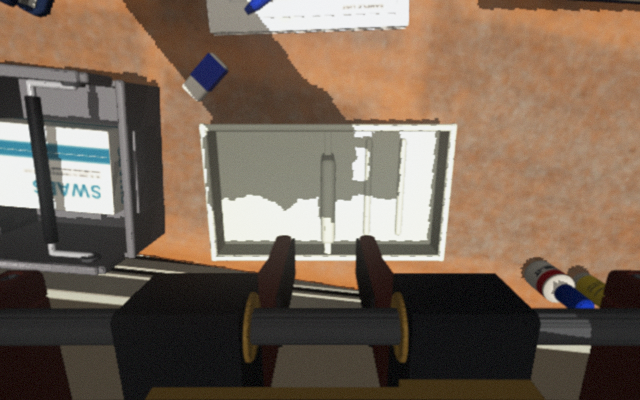

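{"name": "jog_arm", "arguments": {
  "commands": [
    [0,4,20,0],
    [0,0,40,0],
    [0,0,40,0],
    [0,0,25,0],
    [0,0,12,0],
    [0,0,3,0],
    [0,0,0,0]
  ]
}}

```text
time: 39.7
position: [0.4722, 0.144, 0.0365]
eef_rot: [-0.058, 0.998, 0.0, 0.0]
wrist_force: [-0.5, -1.3, -0.4]
gripper_width: 0.0311
```

{"name": "jog_arm", "arguments": {
  "commands": [
    [0,0,0,0],
    [0,0,0,0],
    [0,0,0,0],
    [0,0,0,0]
  ],
  "gripper": 1
}}

```text
time: 40.2
position: [0.4724, 0.1434, 0.0366]
eef_rot: [-0.057, 0.998, -0.0, 0.001]
wrist_force: [0.3, -2.5, 6.3]
gripper_width: 0.012
```

{"name": "jog_arm", "arguments": {
  "commands": [
    [0,0,-5,0],
    [0,0,-20,0],
    [0,0,-35,0],
    [0,0,-40,0],
    [0,0,-20,0],
    [0,0,0,0],
    [0,0,0,0]
  ]
}}

```text
time: 41.08
position: [0.4713, 0.1432, 0.155]
eef_rot: [-0.057, 0.998, -0.0, -0.001]
wrist_force: [-0.3, -0.7, -2.8]
gripper_width: 0.0121
```

```bash
python3 -c "
from h import *
im,P=shot('w19')
to(473.2,-141,157,181.8)
im,d=robot.capture('scene');save('s19',im)
"
```

```text
t 41.12 pos [471.1 143.3 154.8] th -173.41 tilt [-0.002  -0.0006 -1.    ] F [ 0.  -0.1 -1.9] w 11.7 q [ 0.37  0.42 -0.95  1.94  0.41  0.98  0.91]
 shift now: [  30.6 -282.7   -2. ] turn 4.79
 shift after turn: [   6.8 -284.2   -2.2]
```

View pics/w19.png

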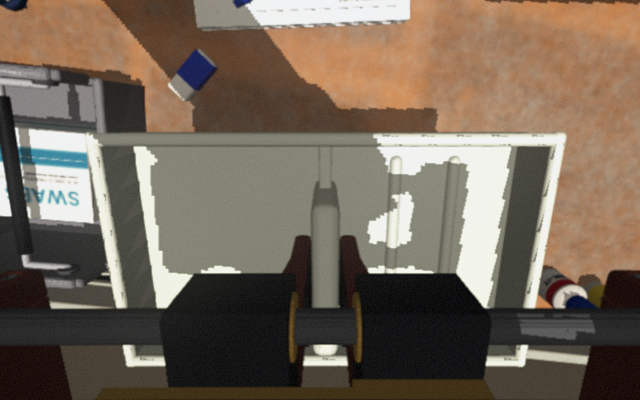

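View pics/s19.png

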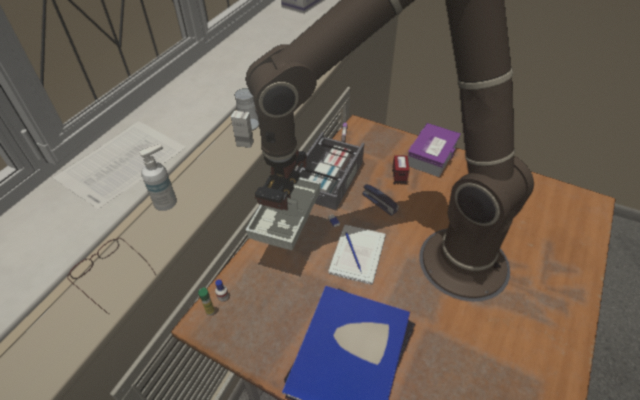

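{"name": "jog_arm", "arguments": {
  "commands": [
    [0,0,-10,2.4],
    [0,0,-5,2.4],
    [0.5,-20,0,0],
    [1,-40,0,0],
    [1,-45,0,0],
    [1,-45,0,0],
    [1,-45,0,0],
    [1,-40,0,0],
    [1,-29,0,0],
    [0.5,-15,0,0],
    [0,-5,0,0],
    [0,0,0,0],
    [0,0,0,0]
  ]
}}

```text
time: 42.8
position: [0.474, -0.1389, 0.1712]
eef_rot: [-0.017, 1.0, 0.0, 0.0]
wrist_force: [-0.2, 0.1, -2.5]
gripper_width: 0.0121
```

```bash
python3 -c "
from h import *
im,P=shot('w20')
print('trayrim',rect(P,(.39,.45,-.3,0.05),(.168,.18)))
print('wallN',rect(P,(.38,.43,-.3,0.05),(.083,.11)))
to(473.2,-141,114,181.8)
"
```

```text
trayrim {'c': array([ 432.5, -139.9]), 'size': array([ 42. , 217.9]), 'yaw': 1.88, 'z': 174.7, 'n': 8818}
wallN {'c': array([ 403. , -142.8]), 'size': array([  9.4, 224.8]), 'yaw': 1.79, 'z': 92.2, 'n': 3658}
t 42.85 pos [ 473.9 -139.1  171.2] th -178.11 tilt [ 0.0002  0.0002 -1.    ] F [-0.1 -0.6 -2.1] w 11.9 q [ 0.91  0.38 -0.9   1.93  0.35  1.    1.46]
 shift now: [ 0.8 -1.9 57.2] turn 0.09
 shift after turn: [ 0.8 -1.9 57.2]
```

View pics/w20.png

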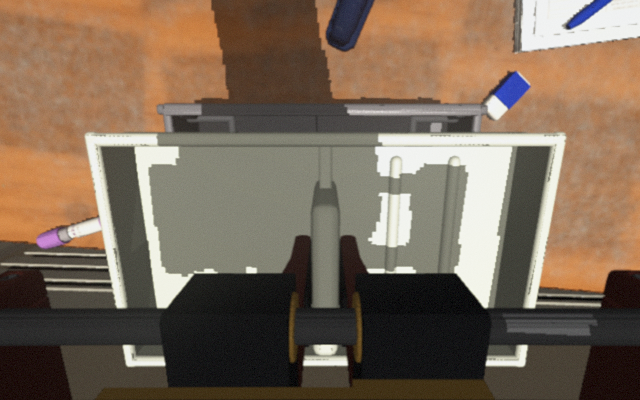

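{"name": "jog_arm", "arguments": {
  "commands": [
    [0.6,-1.4,8,0],
    [0,0,15,0],
    [0,0,12,0],
    [0,0,8,0],
    [0,0,5,0],
    [0,0,3,0],
    [0,0,0,0],
    [0,0,0,0]
  ]
}}

```text
time: 43.85
position: [0.4734, -0.1417, 0.1203]
eef_rot: [-0.016, 1.0, -0.0, 0.0]
wrist_force: [0.7, 0.2, -2.1]
gripper_width: 0.0117
```

{"name": "jog_arm", "arguments": {
  "commands": [
    [0,0,1.5,0],
    [0,0,1.5,0],
    [0,0,1,0],
    [0,0,0,0],
    [0,0,0,0]
  ]
}}

```text
time: 44.48
position: [0.4733, -0.1417, 0.1161]
eef_rot: [-0.016, 1.0, -0.0, 0.0]
wrist_force: [0.2, -0.5, -3.7]
gripper_width: 0.0119
```

```bash
python3 -c "
from h import *
im,P=shot('w21')
print('wallN',rect(P,(.38,.408,-.3,0.05),(.083,.11)))
print('trayrimN',rect(P,(.39,.45,-.3,0.05),(.113,.13)))
to(473.2,-141,114,181.8)
"
```

```text
wallN {'c': array([ 402.3, -142.7]), 'size': array([  9.4, 224.7]), 'yaw': 1.64, 'z': 92.2, 'n': 6302}
trayrimN {'c': array([ 432. , -142.6]), 'size': array([ 42.4, 218.2]), 'yaw': 1.77, 'z': 119.6, 'n': 8893}
t 44.52 pos [ 473.3 -141.7  116.1] th -178.2 tilt [ 0.0001 -0.     -1.    ] F [-0.5  0.5 -2.9] w 11.9 q [ 0.86  0.45 -0.84  1.98  0.43  0.89  1.39]
 shift now: [0.1 0.7 2.1] turn 0.0
 shift after turn: [0.1 0.7 2.1]
```

View pics/w21.png

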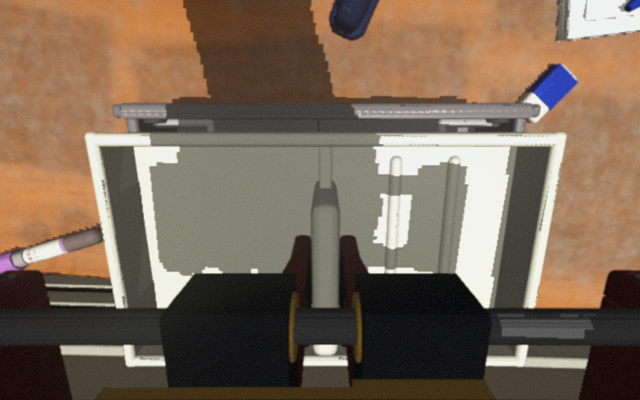

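{"name": "jog_arm", "arguments": {
  "commands": [
    [0,0,1,0],
    [0,0,0.7,0],
    [0,0,0,0],
    [0,0,0,0]
  ]
}}

```text
time: 45.02
position: [0.4732, -0.1417, 0.1143]
eef_rot: [-0.016, 1.0, 0.0, 0.0]
wrist_force: [0.4, 0.1, -2.0]
gripper_width: 0.0122
```

{"name": "jog_arm", "arguments": {
  "commands": [
    [0,0,0.5,0],
    [0,0,0.5,0],
    [0,0,0,0],
    [0,0,0,0]
  ]
}}

```text
time: 45.52
position: [0.4733, -0.1417, 0.114]
eef_rot: [-0.016, 1.0, -0.0, 0.0]
wrist_force: [-3.5, 1.3, 8.1]
gripper_width: 0.0119
```

{"name": "jog_arm", "arguments": {
  "commands": [
    [0,0,0,0],
    [0,0,0,0],
    [0,0,0,0],
    [0,0,-10,0],
    [0,0,-25,0],
    [0,0,-40,0],
    [0,0,-40,0],
    [0,0,-20,0],
    [0,0,0,0],
    [0,0,0,0]
  ],
  "gripper": 0.3
}}

```text
time: 46.78
position: [0.4727, -0.1418, 0.2477]
eef_rot: [-0.016, 1.0, 0.0, -0.0]
wrist_force: [-0.3, 0.3, 0.3]
gripper_width: 0.0305
```

```bash
python3 -c "
from h import *
im,P=shot('w22')
def rim(P):
  m=(P[...,0]>.40)&(P[...,0]<.56)&(P[...,1]>-.27)&(P[...,1]<-.02)&(P[...,2]>.11)&(P[...,2]<.127)
  q=P[m]; A=np.c_[q[:,0]-.473,q[:,1]+.141,np.ones(len(q))]; c=np.linalg.lstsq(A,q[:,2]*1000,rcond=None)[0]
  print('plane mm/m',c,len(q))
rim(P)
print('tray',rect(P,(.39,.57,-.3,0.05),(.11,.125)))
print('grip',rect(P,(.39,.57,-.3,0.05),(.135,.155)))
print('wallN',rect(P,(.38,.409,-.3,0.05),(.083,.105)))
im,d=robot.capture('top');T=cloud('top',d);save('t22',im[150:260,260:420].repeat(5,0).repeat(5,1));rim(T)
print('tray',rect(T,(.39,.57,-.3,0.05),(.11,.125)))
to(520,-375,200,109)
"
```

```text
plane mm/m [ -4.817   -1.142  116.9927] 5322
tray {'c': array([ 473.6, -141.2]), 'size': array([124.4, 217.6]), 'yaw': 1.75, 'z': 117.7, 'n': 4090}
grip {'c': array([ 472.7, -140.8]), 'size': array([11.4, 70. ]), 'yaw': -87.94, 'z': 143.3, 'n': 1141}
wallN {'c': array([ 402.9, -143. ]), 'size': array([  8.8, 224. ]), 'yaw': 1.71, 'z': 92.3, 'n': 2012}
plane mm/m [  1.8843   2.3193 117.3194] 340
tray {'c': array([ 470.3, -119.6]), 'size': array([122.1, 166.7]), 'yaw': 1.91, 'z': 117.9, 'n': 166}
t 46.88 pos [ 472.6 -141.6  247.3] th -178.2 tilt [-0.0015  0.0007 -1.    ] F [-0.2 -0.1 -0.1] w 30.9 q [ 0.98  0.29 -0.94  1.83  0.26  1.15  1.55]
 shift now: [ -40.1 -234.8   47.1] turn 72.8
 shift after turn: [-236.1  -31.2   47.3]
```

View pics/w22.png

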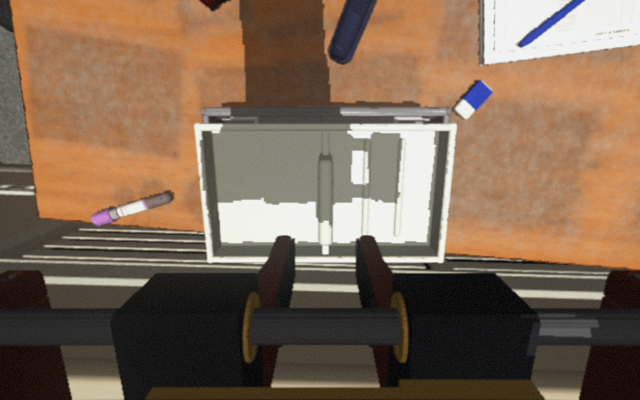

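```bash
python3 -c "
from h import *
to(520,-428,200,109)
"
```

```text
t 46.88 pos [ 472.6 -141.6  247.3] th -178.2 tilt [-0.0015  0.0007 -1.    ] F [-0.2 -0.1 -0.1] w 30.9 q [ 0.98  0.29 -0.94  1.83  0.26  1.15  1.55]
 shift now: [ -38.4 -287.8   47.1] turn 72.8
 shift after turn: [-286.2  -48.4   47.3]
```

{"name": "jog_arm", "arguments": {
  "commands": [
    [0,0,0,9.1],
    [0,0,0,9.1],
    [0,0,0,9.1],
    [0,0,0,9.1],
    [0,0,0,9.1],
    [0,0,0,9.1],
    [0,0,0,9.1],
    [0,0,0,9.1],
    [-30,-5,0,0],
    [-42,-7,0,0],
    [-42,-7,0,0],
    [-42,-7,0,0],
    [-42,-7,10,0],
    [-42,-7,17,0],
    [-30,-5,15,0],
    [-16,-3,5,0],
    [0,0,0,0],
    [0,0,0,0]
  ]
}}

```text
time: 49.12
position: [0.5216, -0.4261, 0.202]
eef_rot: [0.58, 0.815, 0.0, 0.0]
wrist_force: [-0.7, 0.4, -0.5]
gripper_width: 0.0308
```

```bash
python3 -c "
from h import *
im,P=shot('w23')
print('tube',rect(P,(.47,.57,-.47,-.3),(.006,.03)))
m=(P[...,0]>.47)&(P[...,0]<.57)&(P[...,1]>-.45)&(P[...,1]<-.3)&(P[...,2]>.006)&(P[...,2]<.03)
q=P[m]; c=q[:,:2].mean(0);w,v=np.linalg.eigh(np.cov((q[:,:2]-c).T)); print(c,v[:,1],len(q))
a=(q[:,:2]-c)@(v[:,1]*np.sign(v[1,1]))
for lo in np.arange(-.055,.055,.01):
  k=(a>lo)&(a<lo+.01)
  if k.sum()>3: print(round(lo*1000), np.percentile(q[k,2],95)*1000, q[k,:2].mean(0)*1000)
to(520,-375,60,109)
"
```

```text
tube {'c': array([ 517. , -356.1]), 'size': array([12.9, 63.8]), 'yaw': 19.49, 'z': 15.1, 'n': 848}
[ 0.5217 -0.3723] [-0.3267  0.9451] 1423
-55 17.97537150639921 [ 537.132  -416.4935]
-45 18.115378048416233 [ 534.7745 -410.1087]
-35 18.36883103238086 [ 531.4346 -400.7238]
-25 16.64817527375264 [ 528.5647 -392.1873]
-15 16.857208074844255 [ 524.7821 -381.5396]
-5 16.92726178085968 [ 521.6515 -372.1297]
5 16.797529622769904 [ 518.3401 -362.8984]
15 16.95884351072254 [ 514.814  -353.5074]
25 16.428737810600825 [ 511.5846 -343.7976]
35 16.406740470419493 [ 508.9336 -334.3759]
45 15.827145633728307 [ 506.3088 -327.7216]
t 49.17 pos [ 521.6 -426.2  202.3] th 109.1 tilt [ 0.001  -0.0001 -1.    ] F [0.8 0.5 0.5] w 30.5 q [ 0.97  0.57 -0.55  1.46  0.31  1.19  0.71]
 shift now: [ 49.   15.1 142.3] turn 0.1
 shift after turn: [ 48.9  15.1 142.3]
```

View pics/w23.png

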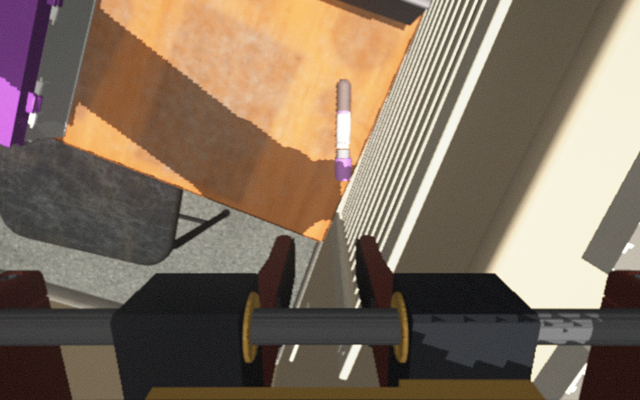

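{"name": "jog_arm", "arguments": {
  "commands": [
    [20,5,10,0],
    [25,8,30,0],
    [18,5,40,0],
    [0,0,40,0],
    [0,0,30,0],
    [0,0,15,0],
    [0,0,0,0],
    [0,0,0,0]
  ]
}}

```text
time: 50.18
position: [0.5184, -0.3626, 0.0379]
eef_rot: [0.581, 0.814, 0.0, 0.001]
wrist_force: [1.0, 0.8, -0.2]
gripper_width: 0.0306
```

```bash
python3 -c "
from h import *
to(517.7,-360.5,4,109.1)
im,P=shot('w24')
"
```

```text
t 50.17 pos [ 518.4 -362.6   37.9] th 109.0 tilt [ 0.0018 -0.0011 -1.    ] F [ 1.   0.8 -0.2] w 30.6 q [ 0.88  0.68 -0.5   1.71  0.42  0.85  0.53]
 shift now: [ 2.2 -0.  33.9] turn -0.1
 shift after turn: [ 2.2  0.  33.9]
```

View pics/w24.png

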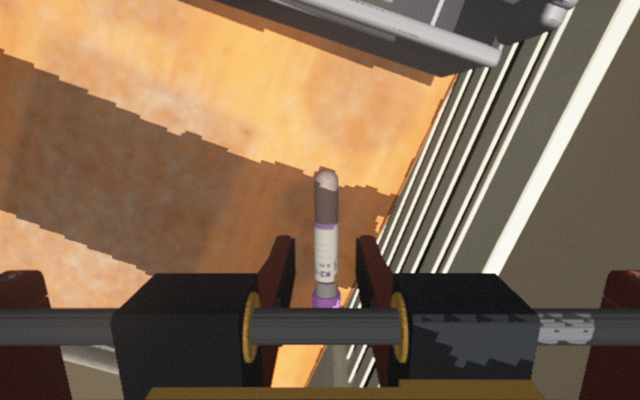

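{"name": "jog_arm", "arguments": {
  "commands": [
    [2,0,12,0],
    [0,0,10,0],
    [0,0,6,0],
    [0,0,3,0],
    [0,0,1.5,0],
    [0,0,0,0],
    [0,0,0,0]
  ]
}}

```text
time: 51.1
position: [0.517, -0.3605, 0.0041]
eef_rot: [0.581, 0.814, 0.0, 0.0]
wrist_force: [0.0, -0.6, 0.1]
gripper_width: 0.0309
```

{"name": "jog_arm", "arguments": {
  "commands": [
    [0,0,0,0],
    [0,0,0,0],
    [0,0,0,0],
    [0,0,0,0],
    [0,0,0,0]
  ],
  "gripper": 1
}}

```text
time: 51.72
position: [0.5169, -0.3605, 0.004]
eef_rot: [0.581, 0.814, -0.0, 0.0]
wrist_force: [0.1, -0.1, 2.7]
gripper_width: 0.0181
```

{"name": "jog_arm", "arguments": {
  "commands": [
    [0,0,-5,0],
    [0,0,-15,0],
    [0,0,-35,0],
    [0,0,-45,0],
    [0,0,-45,0],
    [0,0,-35,0],
    [0,0,-20,0],
    [0,0,0,0],
    [0,0,0,0]
  ]
}}

```text
time: 52.85
position: [0.516, -0.3601, 0.2024]
eef_rot: [0.581, 0.814, -0.0, -0.001]
wrist_force: [-0.2, 0.3, -0.1]
gripper_width: 0.0187
```

```bash
python3 -c "
from h import *
to(471.9,-86.2,200,181.75)
im,P=shot('w25')
s,p,t,R=pose()
L=(P.reshape(-1,3)*1000-p)@R
m=(abs(L[:,1])<15)&(L[:,2]>-25)&(L[:,2]<15)&(L[:,0]>-60)&(L[:,0]<100)
L=L[m]
for lo in range(0,100,8):
  k=(L[:,0]>lo)&(L[:,0]<lo+8)
  if k.sum()>3: print(lo,L[k].mean(0),L[k][:,2].min(),k.sum())
print(L[:,0].max())
"
```

```text
t 52.85 pos [ 516.  -360.1  202.4] th 109.0 tilt [-0.0018  0.001  -1.    ] F [-0.2  0.3 -0.1] w 18.7 q [ 0.94  0.5  -0.58  1.58  0.29  1.15  0.62]
 shift now: [273.4  47.4   2.8] turn -72.75
 shift after turn: [ 35.8 275.2   2.4]
0 [  4.0709  -0.8652 -11.2595] -22.607295239878084 557
8 [ 11.5566   0.1458 -12.224 ] -24.99307297591317 1031
16 [ 20.0123  -0.8368 -10.7863] -13.661866010445697 473
24 [ 28.0428  -0.8386 -10.7991] -13.344147762639688 489
32 [34.735  -0.9763 -9.3296] -13.76670884148084 357
37.90035280802274
```

View pics/w25.png

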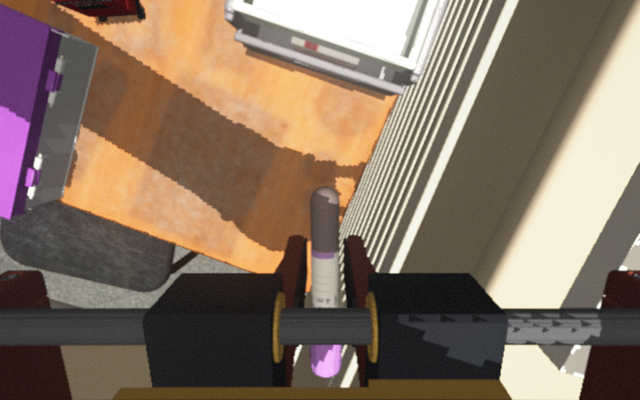

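```bash
python3 - <<'E'
from h import *
z=np.load('w25.npz');im=z['im'];P=z['P']*1000
R=Ro.from_quat(z['q']).as_matrix();p=z['pos']*1000
for v in (190,220,250,256,270,290,300,304,345,355,365,372,376):
    for u in (300,308,314,325,336,342,350): print(v,u,((P[v,u]-p)@R).round(1).tolist(),im[v,u].tolist(),end=' | ')
    print()
save('w25c',cv2.resize(im[170:400,220:430],None,fx=2.6,fy=2.6,interpolation=2))
E
```

```text
190 300 [-12.0, -28.0, 202.7] [59, 90, 136] | 190 308 [-11.9, -19.3, 202.2] [60, 87, 125] | 190 314 [-12.0, -12.8, 202.6] [50, 70, 104] | 190 325 [36.9, -0.9, -8.4] [116, 124, 142] | 190 336 [-11.9, 11.1, 202.3] [57, 91, 135] | 190 342 [-11.6, 17.5, 200.8] [106, 182, 245] | 190 350 [-11.9, 26.2, 202.0] [87, 160, 233] | 
220 300 [-46.0, -28.6, 202.1] [60, 93, 140] | 220 308 [-46.0, -19.7, 202.1] [57, 87, 135] | 220 314 [23.2, -6.0, -10.6] [65, 71, 86] | 220 325 [23.5, -0.9, -11.5] [74, 81, 92] | 220 336 [23.0, 4.2, -10.0] [65, 65, 79] | 220 342 [-46.5, 18.0, 203.5] [106, 135, 173] | 220 350 [-200.6, 63.1, 676.7] [150, 167, 175] | 
250 300 [11.7, -12.1, -18.4] [28, 37, 61] | 250 308 [-82.0, -20.3, 202.5] [105, 182, 249] | 250 314 [7.6, -6.2, -8.8] [88, 80, 94] | 250 325 [8.6, -0.9, -11.1] [75, 80, 89] | 250 336 [7.5, 4.3, -8.6] [68, 73, 81] | 250 342 [-258.5, 40.6, 618.5] [130, 143, 150] | 250 350 [11.8, 10.2, -18.7] [36, 40, 60] | 
256 300 [10.4, -11.9, -22.1] [29, 33, 54] | 256 308 [-89.2, -20.3, 202.2] [106, 183, 249] | 256 314 [5.0, -6.2, -9.8] [124, 104, 128] | 256 325 [6.0, -0.9,
[... 2355 characters left out ...]
 | 365 350 [-235.3, 30.2, 200.1] [216, 234, 238] | 
372 300 [-525.2, -60.0, 517.8] [71, 85, 92] | 372 308 [-458.1, -36.7, 441.5] [66, 82, 92] | 372 314 [-60.6, -6.7, -10.3] [157, 105, 152] | 372 325 [-58.6, -1.0, -12.6] [248, 189, 244] | 372 336 [-59.9, 4.8, -11.1] [232, 153, 221] | 372 342 [-259.2, 21.2, 215.4] [75, 87, 89] | 372 350 [-245.9, 30.4, 200.3] [237, 246, 247] | 
376 300 [-523.3, -59.0, 503.1] [65, 77, 87] | 376 308 [-456.6, -36.0, 428.6] [66, 80, 90] | 376 314 [-416.6, -22.0, 384.1] [66, 81, 89] | 376 325 [-60.3, -1.0, -13.4] [249, 183, 244] | 376 336 [-280.4, 14.0, 232.1] [73, 84, 90] | 376 342 [-260.3, 21.0, 209.7] [80, 88, 94] | 376 350 [-250.5, 30.3, 198.7] [235, 245, 246] |
```

View pics/w25c.png

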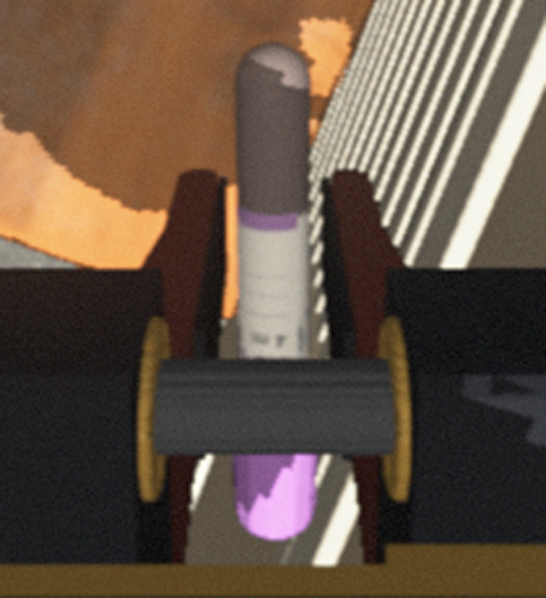

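```bash
python3 - <<'E'
from h import *
for n in ('w25','w22','w9'):
    z=np.load(n+'.npz');P=z['P'].reshape(-1,3)*1000
    R=Ro.from_quat(z['q']).as_matrix();L=((P-z['pos']*1000)@R).reshape(400,640,3)
    m=(L[...,2]>-40)&(L[...,2]<30)&(abs(L[...,1])<35)&(abs(L[...,1])>(8 if n=='w25' else 4))&(L[...,0]>5)&(L[...,0]<16)
    q=L[m]; print(n,np.percentile(q[:,2],[90,98,99.5,100]))
    for lo in (-15,-10,-5,0):
        k=(q[:,2]>lo)&(q[:,2]<=lo+5); 
        if k.any(): print(lo,q[k][:,1].min(),q[k][:,1].max(),np.abs(q[k][:,1]).min())
E
```

```text
w25 [-5.5775 -0.9233  0.4521  1.6576]
-15 -19.14430789389755 17.31438341738718 8.45531072251474
-10 -19.1957573532831 17.466360511997202 8.52532914937548
-5 -18.578010019514874 17.209393725825855 8.45633628937466
0 -16.93185718962189 15.13943959133389 9.095185105754112
w22 [-5.3073 -0.613   0.3565  1.7725]
-15 -24.32884564107523 24.573957693323774 14.950678181075935
-10 -24.317492707832052 24.614794235826995 14.908898419402972
-5 -24.21490514620398 24.550261220690473 14.829373599459082
0 -22.40912171551005 22.0951339188831 14.927429488687663
w9 [-3.7411 14.9317 16.9241 17.2666]
-15 -8.698656569274583 9.497985321844823 4.007102994012244
-10 -8.545837159935292 9.319187380796812 4.01143759153756
-5 -8.725848326866828 9.492918304259803 4.045025023995967
0 -6.856177373162418 7.6526073471686775 4.136054080569501
```

```bash
python3 -c "
from h import *
to(460.1,-85.3,170,181.75)"
```

```text
t 52.9 pos [ 516.  -360.1  202.1] th 109.0 tilt [-0.0022  0.0014 -1.    ] F [0.7 0.2 0.7] w 18.2 q [ 0.94  0.5  -0.58  1.58  0.29  1.15  0.62]
 shift now: [277.9  36.7  32.6] turn -72.75
 shift after turn: [ 47.5 276.4  32.1]
```

{"name": "jog_arm", "arguments": {
  "commands": [
    [10,-10,0,0],
    [0,0,0,-9.1],
    [0,0,0,-9.1],
    [0,0,0,-9.1],
    [0,0,0,-9.1],
    [0,0,0,-9.1],
    [0,0,0,-9.1],
    [0,0,0,-9.1],
    [0,0,0,-9.1],
    [0,0,0,0]
  ]
}}

```text
time: 54.15
position: [0.5031, -0.3538, 0.203]
eef_rot: [-0.015, 1.0, 0.001, -0.001]
wrist_force: [-0.1, 0.3, -0.4]
gripper_width: 0.0181
```

```bash
python3 -c "
from h import *
to(460.1,-85.3,180,181.75)"
```

```text
t 54.15 pos [ 503.1 -353.8  203. ] th -178.26 tilt [-0.0012  0.0011 -1.    ] F [-0.1  0.3 -0.4] w 18.1 q [ 1.13  0.56 -0.87  1.6   0.45  1.19  1.77]
 shift now: [ 34.8 269.7  23.4] turn -0.01
 shift after turn: [ 34.8 269.7  23. ]
```

{"name": "jog_arm", "arguments": {
  "commands": [
    [3,20,0,0],
    [5,40,0,0],
    [6,45,0,0],
    [6,45,0,0],
    [6,45,0,0],
    [5,40,0,0],
    [3,25,5,0],
    [1,10,10,0],
    [0,0,8,0],
    [0,0,0,0],
    [0,0,0,0]
  ]
}}

```text
time: 55.52
position: [0.4607, -0.0862, 0.1807]
eef_rot: [-0.015, 1.0, 0.0, -0.0]
wrist_force: [0.6, -0.3, 0.2]
gripper_width: 0.0186
```

```bash
python3 -c "
from h import *
to(460.1,-85.3,91,181.75)
im,P=shot('w26')
s,p,t,R=pose()
print('tray',rect(P,(.39,.57,-.3,0.05),(.108,.125)))
print('grip',rect(P,(.39,.57,-.17,-.11),(.135,.155)))
L=(P.reshape(-1,3)*1000-p)@R
m=(abs(L[:,1])<7)&(L[:,2]>-20)&(L[:,2]<10)&(L[:,0]>-70)&(L[:,0]<100)
print(L[m][:,0].min(),L[m][:,0].max(),np.median(L[m][:,1]))
"
```

```text
t 55.52 pos [460.7 -86.2 180.7] th -178.3 tilt [-0.0002  0.0004 -1.    ] F [ 0.6 -0.3  0.2] w 18.6 q [ 0.91  0.35 -1.    1.97  0.35  1.01  1.35]
 shift now: [ 0.6  0.9 89.7] turn -0.05
 shift after turn: [ 0.6  0.9 89.7]
tray {'c': array([ 471.5, -141. ]), 'size': array([121.1, 217.6]), 'yaw': 1.71, 'z': 117.5, 'n': 6748}
grip {'c': array([ 464.4, -141.2]), 'size': array([11.3, 54.5]), 'yaw': -88.31, 'z': 143.2, 'n': 1616}
-61.62977085772595 38.62509382324292 0.02908013368762324
```

View pics/w26.png

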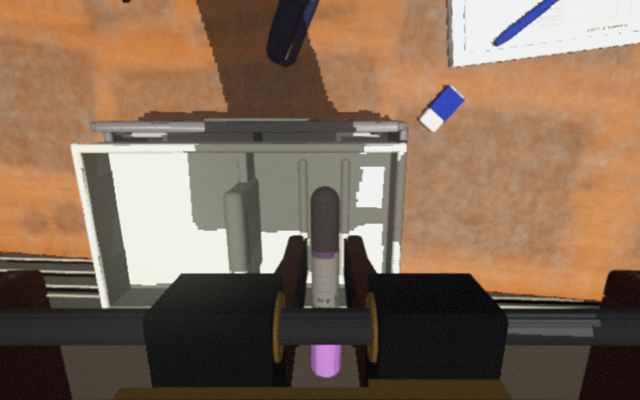

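{"name": "jog_arm", "arguments": {
  "commands": [
    [0,0,15,0],
    [0,0,25,0],
    [0,0,22,0],
    [0,0,13,0],
    [0,0,7,0],
    [0,0,4,0],
    [0,0,2,0],
    [0,0,0,0],
    [0,0,0,0]
  ]
}}

```text
time: 56.7
position: [0.4609, -0.0855, 0.0932]
eef_rot: [-0.016, 1.0, -0.0, 0.0]
wrist_force: [-1.2, -0.7, -0.4]
gripper_width: 0.0185
```

{"name": "jog_arm", "arguments": {
  "commands": [
    [0,0,1,0],
    [0,0,1,0],
    [0,0,0.5,0],
    [0,0,0,0],
    [0,0,0,0]
  ]
}}

```text
time: 57.32
position: [0.4606, -0.0854, 0.0903]
eef_rot: [-0.016, 1.0, 0.0, 0.0]
wrist_force: [-0.4, -0.8, -0.2]
gripper_width: 0.018
```

{"name": "jog_arm", "arguments": {
  "commands": [
    [0,0,0.5,0],
    [0,0,0,0],
    [0,0,0,0]
  ]
}}

```text
time: 57.7
position: [0.4607, -0.0854, 0.0899]
eef_rot: [-0.016, 1.0, -0.0, 0.0]
wrist_force: [-0.1, -0.2, 0.7]
gripper_width: 0.0182
```

```bash
python3 -c "
from h import *
im,P=shot('w27')
to(460.1,-85.3,91,181.75)
s,p,t,R=pose()
L=(P.reshape(-1,3)*1000-p)@R
m=(abs(L[:,1])<7)&(L[:,2]>-20)&(L[:,2]<10)&(L[:,0]>-70)&(L[:,0]<100)
a=L[m]
for lo in range(-60,40,10):
  k=(a[:,0]>lo)&(a[:,0]<lo+10)
  if k.sum()>3: print(lo, p[2]-np.percentile(a[k,2],5))
"
```

```text
t 57.75 pos [460.7 -85.4  89.9] th -178.2 tilt [ 0.0001 -0.0001 -1.    ] F [-0.5 -0.2  0.7] w 18.3 q [ 0.8   0.48 -0.89  2.06  0.5   0.84  1.21]
 shift now: [ 0.6  0.2 -1.1] turn 0.05
 shift after turn: [ 0.6  0.2 -1.1]
-60 103.77298639676214
-50 104.1923964293929
-30 102.39243417970167
-20 102.77143726834034
-10 102.6236863579149
0 102.7765714845886
10 102.38135934020443
20 102.46468976742118
30 101.97247538908819
```

View pics/w27.png

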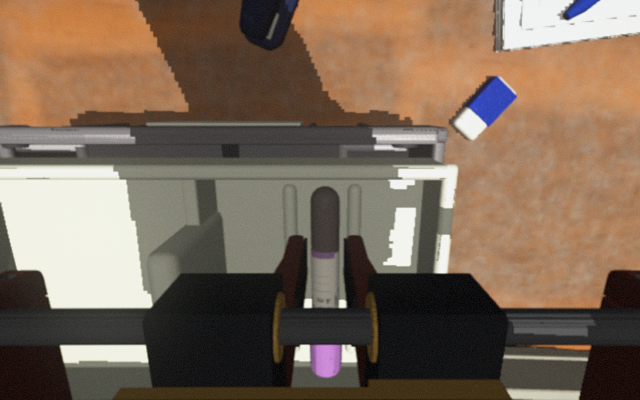

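{"name": "jog_arm", "arguments": {
  "commands": [
    [0,0,0.3,0],
    [0,0,0,0]
  ]
}}

```text
time: 58.0
position: [0.4608, -0.0854, 0.0897]
eef_rot: [-0.016, 1.0, -0.0, 0.0]
wrist_force: [0.3, -0.6, 3.7]
gripper_width: 0.0181
```

{"name": "jog_arm", "arguments": {
  "commands": [
    [0,0,0,0],
    [0,0,0,0],
    [0,0,0,0],
    [0,0,0,0]
  ],
  "gripper": 0.4
}}

```text
time: 58.5
position: [0.4609, -0.0859, 0.0897]
eef_rot: [-0.016, 1.0, -0.0, 0.0]
wrist_force: [-0.0, -1.3, 6.5]
gripper_width: 0.0264
```

{"name": "jog_arm", "arguments": {
  "commands": [
    [0,0,-4,0],
    [0,0,-8,0],
    [0,0,-20,0],
    [0,0,-40,0],
    [0,0,-45,0],
    [0,0,-45,0],
    [0,0,0,0],
    [0,0,0,0]
  ]
}}

```text
time: 59.5
position: [0.4602, -0.0856, 0.2512]
eef_rot: [-0.016, 1.0, -0.0, -0.0]
wrist_force: [0.5, 0.3, 0.2]
gripper_width: 0.0264
```

```bash
python3 -c "
from h import *
im,P=shot('w28')
def rim(P):
  m=(P[...,0]>.40)&(P[...,0]<.56)&(P[...,1]>-.27)&(P[...,1]<-.02)&(P[...,2]>.11)&(P[...,2]<.127)
  q=P[m]; A=np.c_[q[:,0]-.473,q[:,1]+.141,np.ones(len(q))]; c=np.linalg.lstsq(A,q[:,2]*1000,rcond=None)[0]
  print('plane mm/m',c,len(q))
rim(P)
print('tray',rect(P,(.39,.57,-.3,0.05),(.11,.125)))
print('tube',rect(P,(.41,.535,-.11,-.06),(.094,.108)))
im,d=robot.capture('top');save('t28',im[150:260,260:420].repeat(5,0).repeat(5,1));T=cloud('top',d);rim(T);print('tray',rect(T,(.39,.57,-.3,0.05),(.11,.125)))
im,d=robot.capture('scene');save('s28',im[90:250,240:440].repeat(4,0).repeat(4,1))
to(460.1,-85.3,91,181.75)
"
```

```text
plane mm/m [ -5.6987   2.5246 116.9461] 5395
tray {'c': array([ 473.4, -141.3]), 'size': array([124.3, 218. ]), 'yaw': 1.84, 'z': 117.6, 'n': 4176}
tube {'c': array([472.6, -84.5]), 'size': array([15.6, 98.3]), 'yaw': -87.75, 'z': 100.8, 'n': 1382}
plane mm/m [ -6.8898   2.8838 117.1867] 163
tray {'c': array([419.3, -63.5]), 'size': array([46.6, 94.8]), 'yaw': -35.36, 'z': 118.0, 'n': 75}
t 59.65 pos [459.9 -85.3 250.5] th -178.19 tilt [-0.0019  0.0007 -1.    ] F [ 0.6  0.2 -0. ] w 26.2 q [ 0.98  0.26 -1.05  1.88  0.25  1.15  1.45]
 shift now: [ -0.5  -0.1 159.5] turn 0.06
 shift after turn: [ -0.2   0.  159.5]
```

View pics/w28.png

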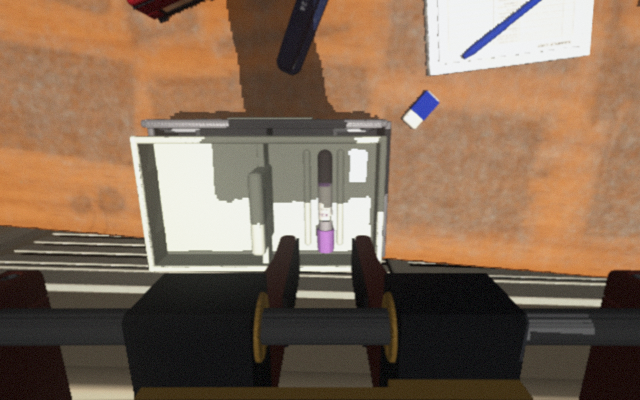

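View pics/s28.png

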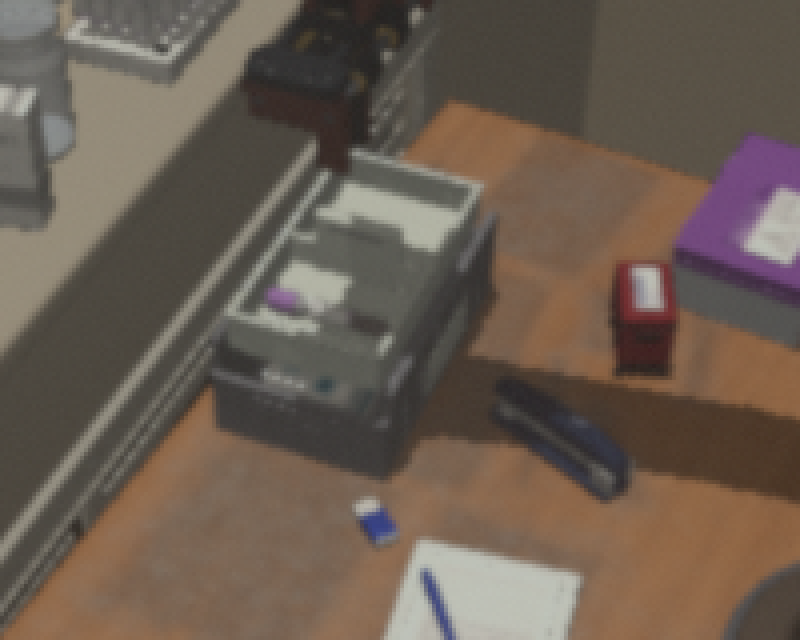

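```bash
python3 -c "
from h import *
print(robot.close_job())"
```

```text
the job is handed in; nothing more can be done
None
```

The tote is packed and the job is handed in at about 60 s of the 144 s allowed. Both cartons went in flat, then both bail arms were swung in, the tray was seated on the bars, and the tube was laid in the tray last.

**Last checks before hand-in:**
- **Cartons:** the larger one's top is at 64.4 mm and the smaller one's at 49.4 mm. Both are flat and aligned with the tote.
- **Bail bars:** both are level across the opening. Their tops are at 82 mm, as expected for bars centred at 78 mm, and they lie about 130 mm apart.
- **Tray:** the rim is at 117.6 mm against 117.5 expected, level and centred in the tote to about 1 mm.
- **Tube:** it lies along the ribs, between them, at about y = 56 mm in the tray. The gripper let go with the tube on the floor (6.5 N at most) and is well clear of everything.

**What disagreed or went wrong:**
- **Fingertip position:** the cameras showed the fingertips level with the TCP, not 25 mm ahead as stated. The first close on the right-hand bar passed above it because of this. The cartons were held nearer their tops than I planned, and I used the measured value for everything after.
- **First bail swing:** the full-force pinch held the right-hand bar so tightly that it lifted and tilted that end of the tote. I reversed the move, saw the cartons still in place, and redid both bails with the jaws closed only to the bar's width. The tote ended up about 2 mm along y from where it started.
- **Tube grip:** the gripper read about 18 mm on the tube's 13 mm barrel, and I did not find out why. The tube held steady and was laid down cleanly.

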